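# Pack a battery kit in its transport case

## Task

Pack the battery kit in its grey transport case: stand every blue pack that is here flat on the floor of the case, set the yellowish divider plate on the four corner posts over them, stand every accessory that is here (cardboard charger box, white lead tub with the red lid) upright on the divider, and put the lid on so that it sits flat on the rim. Then use the green screwdriver to turn both slotted screws clockwise a quarter turn, so that their tabs lie across the lid, and put the screwdriver back upright in its stand. Set the packs down without dropping them, and leave the multimeter and the tape roll where they are.

Things in the scene. Friction and masses are not known exactly. Their poses are not given: they have to be found in the camera images.
- case: Grey open case fixed to the bench, outside 156 (own x) x 250 (own y) mm, walls and floor 5 mm, rim 92 mm high; origin at the centre of its underside, z up. Black corner posts 14 mm square, tops 51 mm up, carry the divider. Room for 3 packs in a row along y (centres y -75, 0, 75, their 56 mm side along x) and for 2 accessories on the divider (y -62, 62). An ear with a screw outside each y end (y +-149).
- pack1_centre (a point): Battery pack wrapped in blue film: a block 56 (own x) x 64 (own y) x 40 mm high, 0.28 kg. The point is its centre, 20 mm above its underside; z up. Two or three packs are present; the state gives None for one that is absent.
- pack2_centre (a point): Battery pack wrapped in blue film: a block 56 (own x) x 64 (own y) x 40 mm high, 0.28 kg. The point is its centre, 20 mm above its underside; z up. Two or three packs are present; the state gives None for one that is absent.
- pack3_centre (a point): Battery pack wrapped in blue film: a block 56 (own x) x 64 (own y) x 40 mm high, 0.28 kg. The point is its centre, 20 mm above its underside; z up. Two or three packs are present; the state gives None for one that is absent.
- charger_box_centre (a point): Cardboard charger box, accessory, 54 (own x) x 80 (own y) x 34 mm high, 0.16 kg. The point is its centre, 17 mm up; z up. One or both accessories are present; None if absent.
- lead_tub_centre (a point): White plastic tub with a red lid, accessory, 54 (own x) x 80 (own y) x 34 mm high (its lid, the top 6 mm, is 56 x 82), 0.12 kg. The point is its centre, 17 mm up; z up. None if absent.
- divider_grip (a point): Yellowish divider plate 136 (own x) x 230 (own y) x 4 mm, 0.22 kg, lying flat, with a black upright handle rib on its middle: 60 mm long (own x), 12 mm thick (own y), top 30 mm above the plate's underside. The point is on the rib's axis, 20 mm above the plate's underside. In place its y lies along the case's y (either way round), the point 71 mm above the bench.
- lid_grip (a point): Grey lid, 156 (own x) x 250 (own y) x 5 mm, 0.4 kg; 6 mm ribs below drop inside the case's rim with 5 mm play each way. Black bow handle on its middle: bar 12 mm thick (own x), 80 mm long (own y), 10 mm high, 17 mm clear above the plate. The point is the bar's centre, 33 mm above the ribs' underside. In place its y is along the case's y (either way round), the point 119 mm above the bench.
- screw_left (a joint): Left captive screw, at the case's +y end: slotted brass head 26 mm across with a flat steel tab below it (14 mm wide, tip 40 mm from the axis). Value in rad: 0 with the tab along the case's +x, clear of the lid; grows CLOCKWISE seen from above; at 1.57 the tab lies square across the lid's end. Stops at -0.1 and 1.65; starts at 0 to 0.2; stays where left; needs 0.1 N m.
- screw_right (a joint): Right captive screw, at the case's -y end: slotted brass head 26 mm across with a flat steel tab below it (14 mm wide, tip 40 mm from the axis). Value in rad: 0 with the tab along the case's -x, clear of the lid; grows CLOCKWISE seen from above; at 1.57 the tab lies square across the lid's end. Stops at -0.1 and 1.65; starts at 0 to 0.2; stays where left; needs 0.1 N m.
- screw_left_slot (a point): Top of the left screw's head, on its axis, 114 mm above the bench. The slot runs along this frame's x (which is also the way the tab points, and turns with the screw): 7 mm wide, 26 mm long, 8 mm deep, open at both ends.
- screw_right_slot (a point): Top of the right screw's head, on its axis, 114 mm above the bench. The slot runs along this frame's x (which is also the way the tab points, and turns with the screw): 7 mm wide, 26 mm long, 8 mm deep, open at both ends.
- driver_handle (a point): Large flat-blade screwdriver, green square handle, standing blade down in its stand, 0.15 kg. The point is on its axis 99 mm above the blade's tip; z points from tip to handle. Handle 28 x 28 mm (sides along own x, y), 64 to 130 mm above the tip, black cap to 136; black guard 46 mm square at 58 to 64 mm; shank 9 mm thick; blade 3.5 mm thick (own x), 20 mm wide (own y), 14 mm long.
- driver_tip (a point): Middle of the screwdriver blade's tip edge, same axes as the handle point.
- stand_mouth (a point): Black bench stand fixed to the bench, 54 x 54 x 62 mm high with a 30 x 30 mm square well right through (sides along own x and y). The point is the centre of its mouth, 62 mm above the bench. The screwdriver hangs in it by its guard, tip 4 mm above the bench, blade's sides along the stand's.
- multimeter: Bystander: yellow multimeter 75 x 150 x 34 mm lying beyond the case; origin at the centre of its underside.
- tape_roll: Bystander: amber tape roll, 100 mm across, 40 mm high, lying beyond the case; origin at the centre of its underside. (A white bench power supply, 200 x 250 x 163 mm, stands fixed at the far right, out of the way.)
There are look-alikes about, which are no part of the job. There is more than one size of the part that bears lead_tub_centre; the job needs the largest.

How it is judged:
On the way, in this order (a step that is already met when the one before it is completed fails the run):
1. every pack present lies flat on the case's floor, let go (x of pack1_centre in the frame of case between -0.05 and 0.05 m and y of pack1_centre in the frame of case between -0.093 and 0.093 m and z of pack1_centre in the frame of case between 0.018 and 0.031 m and angle between each of pack1_centre, pack2_centre, pack3_centre's own z axis and vertical below 0.12 rad and contact force between the fingers and pack1 below 0.2 N and x of pack2_centre in the frame of case between -0.05 and 0.05 m and y of pack2_centre in the frame of case between -0.093 and 0.093 m and z of pack2_centre in the frame of case between 0.018 and 0.031 m and contact force between the fingers and pack2 below 0.2 N and x of pack3_centre in the frame of case between -0.05 and 0.05 m and y of pack3_centre in the frame of case between -0.093 and 0.093 m and z of pack3_centre in the frame of case between 0.018 and 0.031 m and contact force between the fingers and pack3 below 0.2 N), for 0.2 s.
2. the divider lies level on the corner posts over the packs, let go (x of divider_grip in the frame of case between -0.009 and 0.009 m and y of divider_grip in the frame of case between -0.009 and 0.009 m and z of divider_grip in the frame of case between 0.066 and 0.0765 m and angle between divider_grip's own z axis and vertical below 0.04 rad and angle between the x axis of divider_grip and the x axis of case, either way round below 0.12 rad and contact force between the fingers and divider below 0.2 N and x of pack1_centre in the frame of case between -0.05 and 0.05 m and y of pack1_centre in the frame of case between -0.093 and 0.093 m and z of pack1_centre in the frame of case between 0.018 and 0.031 m and angle between each of pack1_centre, pack2_centre, pack3_centre's own z axis and vertical below 0.12 rad and x of pack2_centre in the frame of case between -0.05 and 0.05 m and y of pack2_centre in the frame of case between -0.093 and 0.093 m and z of pack2_centre in the frame of case between 0.018 and 0.031 m and x of pack3_centre in the frame of case between -0.05 and 0.05 m and y of pack3_centre in the frame of case between -0.093 and 0.093 m and z of pack3_centre in the frame of case between 0.018 and 0.031 m), for 0.2 s.
3. every accessory present stands upright on the divider, let go (x of divider_grip in the frame of case between -0.009 and 0.009 m and y of divider_grip in the frame of case between -0.009 and 0.009 m and z of divider_grip in the frame of case between 0.066 and 0.0765 m and angle between divider_grip's own z axis and vertical below 0.04 rad and angle between the x axis of divider_grip and the x axis of case, either way round below 0.12 rad and x of charger_box_centre in the frame of case between -0.052 and 0.052 m and y of charger_box_centre in the frame of case between -0.095 and 0.095 m and z of charger_box_centre in the frame of case between 0.064 and 0.08 m and angle between each of charger_box_centre, lead_tub_centre's own z axis and vertical below 0.12 rad and contact force between the fingers and charger_box below 0.2 N and x of lead_tub_centre in the frame of case between -0.052 and 0.052 m and y of lead_tub_centre in the frame of case between -0.095 and 0.095 m and z of lead_tub_centre in the frame of case between 0.064 and 0.08 m and contact force between the fingers and lead_tub below 0.2 N), for 0.2 s.
4. the lid lies flat on the rim, let go (x of lid_grip in the frame of case between -0.012 and 0.012 m and y of lid_grip in the frame of case between -0.012 and 0.012 m and z of lid_grip in the frame of case between 0.114 and 0.1245 m and angle between lid_grip's own z axis and vertical below 0.04 rad and angle between the x axis of lid_grip and the x axis of case, either way round below 0.12 rad and contact force between the fingers and lid below 0.2 N), for 0.2 s.
5. a first screw is turned clockwise across the lid, with the screwdriver's blade at it (x of lid_grip in the frame of case between -0.012 and 0.012 m and y of lid_grip in the frame of case between -0.012 and 0.012 m and z of lid_grip in the frame of case between 0.114 and 0.1245 m and angle between lid_grip's own z axis and vertical below 0.04 rad and angle between the x axis of lid_grip and the x axis of case, either way round below 0.12 rad and ((value of joint screw_left above 1.2 rad and distance between driver_tip and screw_left_slot below 0.02 m) or (value of joint screw_right above 1.2 rad and distance between driver_tip and screw_right_slot below 0.02 m))), for 0.1 s.
6. the second screw is turned likewise (x of lid_grip in the frame of case between -0.012 and 0.012 m and y of lid_grip in the frame of case between -0.012 and 0.012 m and z of lid_grip in the frame of case between 0.114 and 0.1245 m and angle between lid_grip's own z axis and vertical below 0.04 rad and angle between the x axis of lid_grip and the x axis of case, either way round below 0.12 rad and value of joint each of screw_left, screw_right above 1.2 rad and (distance between driver_tip and screw_left_slot below 0.02 m or distance between driver_tip and screw_right_slot below 0.02 m)), for 0.1 s.
At the end, for the whole second after the job is handed in: All packs lie flat on the case floor, the divider level on its posts (centred to 9 mm), all accessories upright on it, the lid flat on the rim (to 12 mm), both screws read over 1.2 rad, the screwdriver stands upright, at rest, in its stand (to 12 mm). Absent things do not count (x of pack1_centre in the frame of case between -0.05 and 0.05 m and y of pack1_centre in the frame of case between -0.093 and 0.093 m and z of pack1_centre in the frame of case between 0.018 and 0.031 m and angle between each of pack1_centre, pack2_centre, pack3_centre, charger_box_centre, lead_tub_centre, driver_handle's own z axis and vertical below 0.12 rad and x of pack2_centre in the frame of case between -0.05 and 0.05 m and y of pack2_centre in the frame of case between -0.093 and 0.093 m and z of pack2_centre in the frame of case between 0.018 and 0.031 m and x of pack3_centre in the frame of case between -0.05 and 0.05 m and y of pack3_centre in the frame of case between -0.093 and 0.093 m and z of pack3_centre in the frame of case between 0.018 and 0.031 m and x of divider_grip in the frame of case between -0.009 and 0.009 m and y of divider_grip in the frame of case between -0.009 and 0.009 m and z of divider_grip in the frame of case between 0.066 and 0.0765 m and angle between each of divider_grip, lid_grip's own z axis and vertical below 0.04 rad and angle between the x axis of each of divider_grip, lid_grip and the x axis of case, either way round below 0.12 rad and x of charger_box_centre in the frame of case between -0.052 and 0.052 m and y of charger_box_centre in the frame of case between -0.095 and 0.095 m and z of charger_box_centre in the frame of case between 0.064 and 0.08 m and x of lead_tub_centre in the frame of case between -0.052 and 0.052 m and y of lead_tub_centre in the frame of case between -0.095 and 0.095 m and z of lead_tub_centre in the frame of case between 0.064 and 0.08 m and x of lid_grip in the frame of case between -0.012 and 0.012 m and y of lid_grip in the frame of case between -0.012 and 0.012 m and z of lid_grip in the frame of case between 0.114 and 0.1245 m and value of joint each of screw_left, screw_right above 1.2 rad and horizontal distance between driver_handle and stand_mouth below 0.012 m and height (world z) of driver_handle between 0.096 and 0.11 m and linear speed of driver below 0.03 m/s); the robot touches nothing.
It fails at once if a pack is dropped (falls free faster than 1 m/s, about 5 cm) ((linear speed of pack1 above 1 m/s and contact force between the fingers and pack1 below 0.2 N) or (linear speed of pack2 above 1 m/s and contact force between the fingers and pack2 below 0.2 N) or (linear speed of pack3 above 1 m/s and contact force between the fingers and pack3 below 0.2 N)).
It fails at once if the multimeter or the tape roll is moved more than 30 mm (distance of any of multimeter, tape_roll from where it was at the start of the episode above 0.03 m).
Of pack1, pack2, pack3 only 2 to 3 are there at a start; the rules pass over those that are not, and their reading is None.
Of charger_box, lead_tub only 1 to 2 are there at a start; the rules pass over those that are not, and their reading is None.
At some moment in a run one of pack1, pack2, pack3, charger_box, lead_tub may be knocked a few centimetres aside while the robot is not near it.
It also fails if it takes over 210 s, if anything falls off the work surface, if the arm or the gripper's body presses on something with over 40 N, if the wrist force passes 120 N, or if a joint passes its speed limit or range.

## Robot

A 6-joint arm with a two-finger parallel gripper is mounted at the origin on the work surface. World frame = base frame: x ahead of the robot, y to its left, z up, the work surface at z = 0. Lengths are in m, angles in rad, forces in N, time in s.
With the tool pointing down it reaches from about 0.375 to 0.975 m from the base axis. Payload 3.8 kg.
Tool frame: the origin (TCP) lies midway between the tips of the shut fingers; the grasp point (between the pads) lies 19 mm behind it; z points along the fingers, y is the line along which they close (so a half turn about z gives the same grasp; the last joint's range is limited). The gripper opens to 85 mm and grips with 20 to 120 N. Pads are 22 mm wide; open, the fingers measure 114 mm over their backs; the gripper's body (76 mm by 85 mm) begins 54 mm behind the grasp point. The pads swing forward as they close: fully open they stand 13 mm farther back than shut.
Start: joints at [-1.204, 0.264, 1.604, -0, 1.274, -0.037], TCP at [0.265, -0.621, 0.205] pointing down, gripper open.
Joint ranges: [-2.63, 2.63], [-0.94, 2.18], [0.31, 2.57], [-1.31, 4.45], [0, 2.66], [-2.55, 2.55]. Speed limits (rad/s): [2.57, 2.57, 3.14, 3.14, 3.14, 3.14].

## Interface

Orientations are given as a rotation vector (axis times angle).
In Python, from workcell import bot gives the robot as it stands.
- The arm moves only by the tool step_arm, never from a script. Its argument "motion" is a list of rows, each a list of 5 numbers: the finger opening in cm, from 0 to 8.54, then the shift along the tool's x, y, z in cm, then the turn about the tool's z in degrees. In form: [[claw, dx, dy, dz, twist], ...]. A call has 1 to 20 rows; each row is the pose to reach, as a shift and turn from the pose commanded when the call began, along the tool's axes at that moment; what a row does not reach only later rows make up. A row lasts 1/10 s, in which the tool goes at most 50 mm and 8.59 degrees, less where a joint would pass 70% of its speed; a pose out of reach is approached as far as the arm can. A call with a gripper value outside its range is refused whole. The fingers move at their own pace and stop on an object; "force" is the grip in N (left out, the last holds). Time passes only in rows, so rows that repeat a pose let the fingers close. It gives the time, the measured TCP pose, the force, the opening and the grip force at its end, in the units of the state.
- bot.read_state(): the state, without advancing time (a new reading comes with each control period).
- bot.read_camera(name): name is "side" or "top"; returns (picture, depth): 480x640x3 uint8, red, green, blue; 480x640 float32, m along the optical axis (not along the pixel's ray), 0 where there is no reading.
- bot.calibration(name): a dict with "mtx" (3x3 intrinsics, pixels), "origin" and "orientation" of the camera in the world. Camera axes: x right, y up, looking along -z (the intrinsics and any distortion apply to the point x, -y, -z); pixel columns grow to the right and rows downward; lengths in m; the calibration is good to about 2 mm. A picture is of the moment at which its call begins. calibration takes no time and is no camera call.
- bot.finish_job(): hands the job in; it is judged then, once.
The state is a dict: "time": time; "q": joint angles; "joint_vel": joint speeds; "joint_torque": joint torques, N m; "tool_pos": TCP position; "tcp_rot": TCP orientation; "wrist_force": force on the tool from outside, world axes, zero at the start; "torque": the same for the moment, N m; "width": opening from 0.0 (shut) to 1.0 (fully open); "grip_force": force on a finger pad.
Only numpy, scipy, OpenCV 4.12 (cv2) and the standard library are available. Lean on these libraries where they do the work, as an engineer would, in place of code of your own. Each camera call takes 0.05 s, during which the arm holds its last target. There are 200 camera calls.

## Working session

There is one attempt and no reset: what is moved stays moved. The work goes in short steps, Python scripts to look and compute and a tool call to move; the robot and the scene stay as the last step left them, time stands still between calls to the robot, and variables do not carry over. Pictures are saved under pics/ and viewed, at most 14 in all, crops included, and the job is handed in when it is done.

Besides the shell and the picture viewer there is one more tool, called after "Emit:" by a JSON object that holds its "api" and its "payload", one argument or row to a line. step_arm: Moves the arm, as the interface text tells. Its arguments: {"type":"object","properties":{"motion":{"type":"array","items":{"type":"array","items":{"type":"number"}}},"force":{"type":"number"}},"required":["motion"]}

```bash
mkdir -p pics; ls; python3 - <<'E'
from workcell import bot
import cv2,numpy as np
for n in("top","side"):
    p,d=bot.read_camera(n); cv2.imwrite(f"pics/{n}0.png",p[:,:,::-1]); np.savez(f"{n}0.npz",p=p,d=d)
    c=bot.calibration(n); print(n,{k:np.round(v,4).tolist() if not isinstance(v,str) else v for k,v in c.items()})
s=bot.read_state(); print({k:np.round(v,3).tolist() for k,v in s.items()})
E
```

```text
pics
top {'mtx': [[484.9406, 0.0, 310.3714], [0.0, 484.9406, 244.6322], [0.0, 0.0, 1.0]], 'origin': [0.4092, -0.0048, 1.0759], 'orientation': [0.0604, -0.0862, -1.5895]}
side {'mtx': [[473.6687, 0.0, 321.0348], [0.0, 473.6687, 244.8255], [0.0, 0.0, 1.0]], 'origin': [0.1386, 0.8488, 0.6522], 'orientation': [0.2824, -1.3602, -2.4185]}
{'time': 0.1, 'q': [-1.204, 0.265, 1.605, 0.0, 1.274, -0.037], 'joint_vel': [0.002, -0.002, -0.004, 0.0, 0.001, 0.002], 'joint_torque': [0.001, -51.671, -36.859, -0.0, 0.006, 0.0], 'tool_pos': [0.265, -0.62, 0.204], 'tcp_rot': [-3.076, -0.63, 0.0], 'wrist_force': [-0.533, -0.489, -0.13], 'torque': [0.044, -0.007, -0.02], 'grip_force': 0.0, 'width': 0.999}
```

View pics/top0.png

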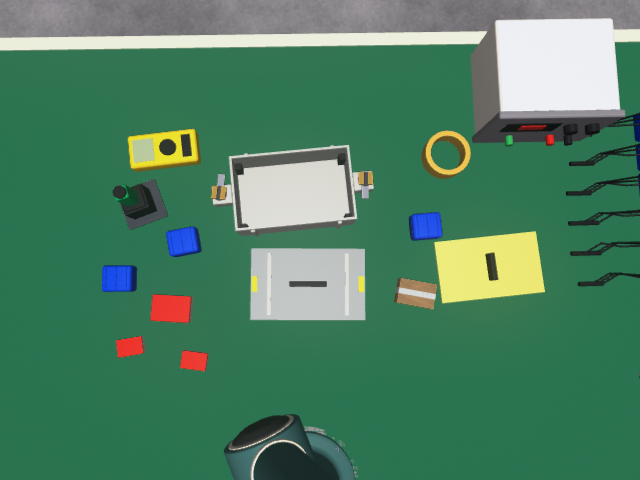

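View pics/side0.png

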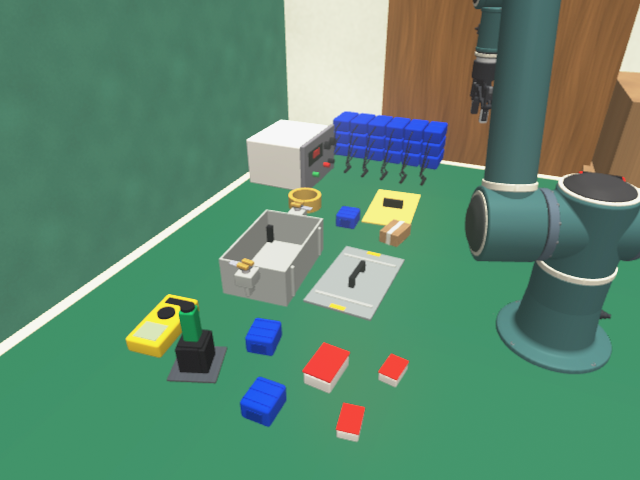

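The top view shows three packs (183,241), (119,278) and (426,226). The large tub is at (171,308), with two small look-alike tubs near it. The charger is at (416,293), the lid at (308,284), the divider at (490,267), the case at (293,190) with screws at about (219,193) and (365,181), and the stand and driver at about (140,205).

```bash
cat > h.py <<'E'
from workcell import bot
import cv2,numpy as np
from scipy.spatial.transform import Rotation as R
def shot(n="top"):
    p,d=bot.read_camera(n); return p,d
def cloud(n,d):
    c=bot.calibration(n); v,u=np.mgrid[:480,:640]
    k=np.array(c["mtx"]); x=(u-k[0,2])/k[0,0]*d; y=-(v-k[1,2])/k[1,1]*d
    return np.stack([x,y,-d],-1)@R.from_rotvec(c["orientation"]).as_matrix().T+np.array(c["origin"])
def ray(n,uv,z):
    c=bot.calibration(n); k=np.array(c["mtx"]); uv=np.atleast_2d(uv).astype(float)
    r=np.c_[(uv[:,0]-k[0,2])/k[0,0],-(uv[:,1]-k[1,2])/k[1,1],-np.ones(len(uv))]@R.from_rotvec(c["orientation"]).as_matrix().T
    o=np.array(c["origin"]); return (o+r*((z-o[2])/r[:,2])[:,None])[:,:2]
def hsv(p): return cv2.cvtColor(p,cv2.COLOR_RGB2HSV)
COL=dict(blue=((110,120,60),(128,255,255)),red=((0,180,120),(6,255,255)),yellow=((24,100,120),(34,255,255)),brown=((5,60,60),(20,220,220)),green=((70,180,40),(80,255,200)))
def rects(n,mask,z,amin=60):
    out=[]
    cs,_=cv2.findContours(mask.astype(np.uint8),cv2.RETR_EXTERNAL,cv2.CHAIN_APPROX_NONE)
    for c in cs:
        if cv2.contourArea(c)<amin: continue
        (cx,cy),(w,h),a=cv2.minAreaRect((ray(n,c[:,0],z)*1000).astype(np.float32))
        if w<h: w,h,a=h,w,a-90   # a = direction of long side, deg from +x
        out.append((round(cx),round(cy),round(w),round(h),round((a+90)%180-90,1),tuple(c[:,0].mean(0).round().astype(int).tolist())))
    return out
E
python3 - <<'E'
from h import *
s=np.load("top0.npz");p,d=s["p"],s["d"];P=cloud("top",d);H=hsv(p);z=P[...,2]
print("bench z",np.median(z[380:430,400:500]),z[380:430,400:500].std())
for n,zt in(("blue",.04),("red",.034),("yellow",.004)):
    m=cv2.inRange(H,*COL[n])>0
    m2=m&(abs(z-zt)<.008)
    print(n,*rects("top",m2,zt),sep="\n ")
B=(d>0)
def reg(u0,u1,v0,v1):
    m=np.zeros((480,640),bool);m[v0:v1,u0:u1]=1;return m
print("charger",rects("top",reg(380,436,270,320)&(z>.022)&(z<.045),.034))
print("lid",rects("top",reg(235,380,240,330)&(z>.004),.011), "bar",rects("top",reg(270,350,270,300)&(z>.025),.038))
print("rib",rects("top",reg(470,520,240,290)&(z>.018),.03))
print("case rim",rects("top",reg(200,390,130,250)&(z>.084)&(z<.1),.092))
for u0,u1 in((205,233),(352,380)):
    m=reg(u0,u1,165,215)&(z>.1)&(z<.13);print("screw",rects("top",m,.114,20))
print("stand",rects("top",reg(110,175,175,235)&(z>.052)&(z<.072),.062),"drv",rects("top",reg(100,175,175,235)&(z>.125),.140,20))
for v in(150,193): print(np.round(z[v,200:390:8],3))
cr=[cv2.resize(p[v:v+60,u:u+60],(380,380),interpolation=cv2.INTER_CUBIC) for u,v in((190,165),(335,155))]
cv2.imwrite("pics/scr.png",np.hstack(cr)[:,:,::-1])
E
```

```text
bench z 0.0012697799556667944 0.06786172511309241
blue
 (442, 388, 65, 53, 88.9, (117, 278))
 (519, 251, 64, 55, -79.6, (182, 241))
 (543, -274, 64, 55, -86.3, (426, 225))
red
 (377, 277, 81, 55, 85.3, (170, 308))
yellow
 (453, -419, 231, 135, -84.9, (488, 267))
charger [(398, -247, 84, 54, 78.4, (416, 293))]
lid [(425, -13, 259, 162, 88.8, (307, 283))] bar [(423, -15, 79, 11, 88.8, (308, 284))]
rib [(453, -417, 59, 18, 2.3, (492, 266))]
case rim [(618, 25, 308, 166, -85.4, (288, 189))]
screw [(619, 160, 53, 30, -1.0, (219, 187))]
screw [(618, -134, 54, 28, -1.7, (365, 184))]
stand [(606, 348, 57, 56, 20.0, (136, 201))] drv [(604, 346, 32, 30, 10.6, (121, 193))]
[ 0.001  0.     0.001  0.001 -0.    -0.    -0.001 -0.002  0.001  0.001
  0.     0.001  0.09   0.094  0.092  0.088  0.083  0.077  0.071  0.002
  0.002 -0.001  0.001  0.001]
[ 0.003 -0.004  0.116  0.117  0.094  0.009  0.006  0.007  0.006  0.007
  0.007  0.003  0.009  0.002  0.006  0.007  0.008  0.006  0.004  0.092
  0.001  0.106  0.001 -0.001]
```

View pics/scr.png

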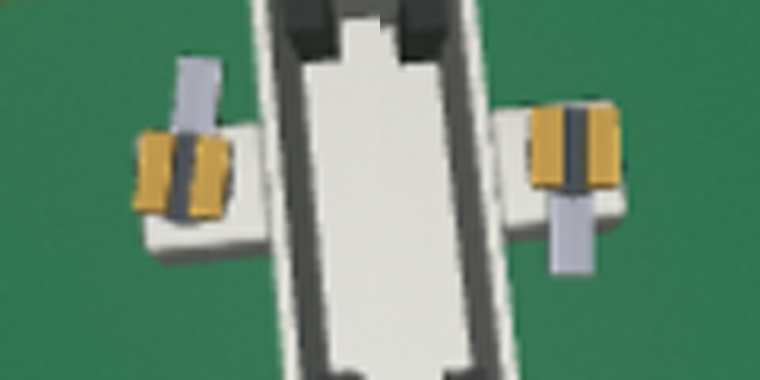

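Left screw head is at about px (218.9,192.6) and right at (365.8,178.4). Both tabs are clear of the lid. I'll compute the case pose from them and plan pack 1.

```bash
cat >> h.py <<'E'
def now():
    s=bot.read_state(); x=R.from_rotvec(s["tcp_rot"]).as_matrix()[:,0]
    return (*(np.array(s["tool_pos"])*1000),np.degrees(np.arctan2(x[1],x[0])))
def plan(*poses,start=None):
    "each pose (x,y,z mm, tool-x angle deg); prints shift from the previous one in its tool axes, cm & deg"
    c=start or now(); print("now",np.round(c,1))
    for q in poses:
        t=np.radians(c[3]); D=np.array(q[:3])-c[:3]
        dx=D[0]*np.cos(t)+D[1]*np.sin(t); dy=D[0]*np.sin(t)-D[1]*np.cos(t)
        print([round(v/10,2) for v in(dx,dy,-D[2])],round((c[3]-q[3]+180)%360-180,1),"  ->",np.round(q,1)); c=q
def find(p,d,col,zt,tol=.008):
    z=cloud("top",d)[...,2]; m=(cv2.inRange(hsv(p),*COL[col])>0)&(abs(z-zt)<tol)
    return rects("top",m,zt)
def incase(x,y):
    c=np.load("case.npy");t=np.radians(c[2]);return c[0]+x*np.cos(t)-y*np.sin(t),c[1]+x*np.sin(t)+y*np.cos(t)
E
python3 - <<'E'
from h import *
L,Rr=ray("top",[(218.9,192.6),(365.8,178.4)],.114)*1000
v=L-Rr; yaw=np.degrees(np.arctan2(v[1],v[0]))-90; c=(L+Rr)/2
print(L,Rr,np.hypot(*v),yaw,c)
s=np.load("top0.npz");p,d=s["p"],s["d"];z=cloud("top",d)[...,2]
# check with rim: outer rim band, excluding screw columns
m=(z>.085)&(z<.1);m[:,:229]=0;m[:,357:]=0;m[:140]=0;m[240:]=0
print(rects("top",m,.092))
np.save("case.npy",[*c,yaw])
x,y=incase(0,71)
plan((442,388,120,88.9),(442,388,8,88.9),(442,388,200,88.9),(x,y,200,90+yaw),(x,y,14,90+yaw))
E
```

```text
[607.23818418 159.84760431] [ 631.15919737 -136.37258936] 297.18448480344216 4.616854129779796 [619.19869078  11.73750747]
[(620, 12, 267, 164, -85.4, (292, 188))]
now [ 265.  -620.   203.8   23.1]
[np.float64(55.89), np.float64(-85.74), np.float64(8.38)] -65.8   -> [442.  388.  120.   88.9]
[np.float64(0.0), np.float64(0.0), np.float64(11.2)] 0.0   -> [442.  388.    8.   88.9]
[np.float64(0.0), np.float64(0.0), np.float64(-19.2)] 0.0   -> [442.  388.  200.   88.9]
[np.float64(-30.21), np.float64(17.73), np.float64(-0.0)] -5.7   -> [613.5  82.5 200.   94.6]
[np.float64(0.0), np.float64(0.0), np.float64(18.6)] 0.0   -> [613.5  82.5  14.   94.6]
```

Emit:
{"api": "step_arm", "payload": {
  "motion": [
    [8.5,46.6,-36.6,0,-66],
    [8.5,46.6,-36.6,0,-66],
    [8.5,46.6,-36.6,0,-66],
    [8.5,46.6,-36.6,0,-66],
    [8.5,46.6,-36.6,0,-66],
    [8.5,46.6,-36.6,0,-66],
    [8.5,46.6,-36.6,0,-66],
    [8.5,46.6,-36.6,0,-66],
    [8.5,46.6,-36.6,0,-66],
    [8.5,46.6,-36.6,0,-66],
    [8.5,46.6,-36.6,0,-66],
    [8.5,46.6,-36.6,0,-66],
    [8.5,46.6,-36.6,0,-66],
    [8.5,46.6,-36.6,0,-66]
  ]
}}

```text
time: 1.5
tool_pos: [0.5498, -0.1001, 0.2044]
tcp_rot: [-2.234, -2.207, 0.002]
wrist_force: [0.0, -0.5, 0.7]
width: 0.997
grip_force: 0.0
```

Emit:
{"api": "step_arm", "payload": {
  "motion": [
    [8.5,48.6,-11.6,0,0],
    [8.5,48.6,-11.6,0,0],
    [8.5,48.6,-11.6,0,0],
    [8.5,48.6,-11.6,0,0],
    [8.5,48.6,-11.6,0,0],
    [8.5,48.6,-11.6,0,0],
    [8.5,48.6,-11.6,0,0],
    [8.5,48.6,-11.6,0,0],
    [8.5,48.6,-11.6,0,0],
    [8.5,48.6,-11.6,0,0],
    [8.5,48.6,-11.6,0,0],
    [8.5,48.6,-11.6,8,0],
    [8.5,48.6,-11.6,8,0],
    [8.5,48.6,-11.6,8,0]
  ]
}}

```text
time: 2.9
tool_pos: [0.4383, 0.3817, 0.1191]
tcp_rot: [-2.24, -2.202, 0.018]
wrist_force: [-1.0, -0.1, 0.4]
width: 0.995
grip_force: 0.0
```

```bash
python3 - <<'E'
from h import *
p,d=shot();print(*find(p,d,"blue",.04),sep="\n")
cv2.imwrite("pics/a.png",p[:,:,::-1]); plan((442,388,8,88.9))
E
```

```text
(442, 388, 63, 54, -89.2, (117, 278))
(519, 251, 64, 55, -79.6, (182, 241))
(543, -274, 64, 55, -86.3, (426, 225))
now [440.  383.3 122.2  89. ]
[np.float64(0.48), np.float64(0.19), np.float64(11.42)] 0.1   -> [442.  388.    8.   88.9]
```

Emit:
{"api": "step_arm", "payload": {
  "motion": [
    [8.5,0.4,0.2,0,0],
    [8.5,0.4,0.2,5,0],
    [8.5,0.4,0.2,9,0],
    [8.5,0.4,0.2,11.4,0],
    [8.5,0.4,0.2,11.4,0],
    [8.5,0.4,0.2,11.4,0],
    [8.5,0.4,0.2,11.4,0]
  ]
}}

```text
time: 3.65
tool_pos: [0.446, 0.3924, 0.0144]
tcp_rot: [2.238, 2.204, 0.009]
wrist_force: [1.1, -0.0, 1.2]
width: 0.996
grip_force: 0.0
```

Emit:
{"api": "step_arm", "payload": {
  "motion": [
    [4,0,0,0,0],
    [4,0,0,0,0],
    [4,0,0,0,0],
    [4,0,0,0,0],
    [4,0,0,0,0],
    [4,0,0,0,0],
    [4,0,0,0,0],
    [4,0,0,0,0],
    [4,0,0,-5,0],
    [4,0,0,-10,0],
    [4,0,0,-15,0],
    [4,0,0,-19,0],
    [4,0,0,-19,0],
    [4,0,0,-19,0]
  ],
  "force": 50
}}

```text
time: 5.05
tool_pos: [0.444, 0.3912, 0.2028]
tcp_rot: [2.238, 2.204, 0.005]
wrist_force: [0.3, -0.5, -0.3]
width: 0.464
grip_force: 0.0
```

```bash
python3 - <<'E'
from h import *
c=np.load("case.npy");x,y=incase(0,71)
print(bot.read_state()["width"]);plan((x,y,200,90+c[2]),(x,y,14,90+c[2]))
E
```

```text
0.46377535584660695
now [444.  391.2 202.8  89.1]
[np.float64(-30.62), np.float64(17.41), np.float64(0.28)] -5.5   -> [613.5  82.5 200.   94.6]
[np.float64(0.0), np.float64(0.0), np.float64(18.6)] 0.0   -> [613.5  82.5  14.   94.6]
```

```bash
python3 - <<'E'
from h import *
p,d=shot();print(*find(p,d,"blue",.04,.012),sep="\n")
q,_=shot("side")
cv2.imwrite("pics/b.png",np.hstack([cv2.resize(p[150:390,60:260],(400,480)),cv2.resize(q[280:480,160:360],(400,480))])[:,:,::-1])
E
```

```text
(442, 387, 65, 54, -89.2, (118, 278))
(519, 250, 65, 56, -79.6, (183, 241))
(543, -274, 65, 55, -85.4, (426, 226))
```

View pics/b.png

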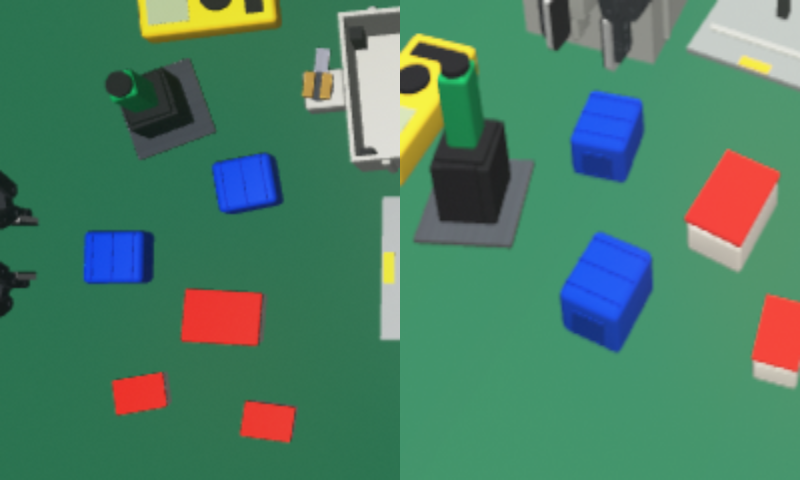

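The pack hasn't moved and the fingers came up empty. I'll check the calibration of both cameras against the TCP.

```bash
cat >> h.py <<'E'
def proj(n,X):
    c=bot.calibration(n);k=np.array(c["mtx"]);v=(np.atleast_2d(X)-np.array(c["origin"]))@R.from_rotvec(c["orientation"]).as_matrix()
    return np.c_[k[0,2]-k[0,0]*v[:,0]/v[:,2],k[1,2]+k[1,1]*v[:,1]/v[:,2]]
E
python3 - <<'E'
from h import *
t=bot.read_state()["tool_pos"];print(t,proj("top",t),proj("side",t),proj("side",[.442,.387,.04]),proj("side",[.377,.277,.034]))
p,d=shot();q,e=shot("side")
z=cloud("top",d);m=(z[...,2]>.15)&(z[...,2]<.5)&(z[...,1]>.2);m[:, 460:]=0
print(z[m][:, :].min(0),z[m].max(0))
cv2.imwrite("pics/c.png",np.hstack([cv2.resize(p[200:440,0:200],(400,480)),cv2.resize(q[100:420,120:390],(400,480))])[:,:,::-1])
E
```

```text
[0.44237952 0.38983268 0.19931778] [[ 82.26035248 275.97977856]] [[255.29560475 316.76100637]] [[263.47608068 390.57966823]] [[325.51515674 359.99883237]]
[0.37765784 0.35112875 0.23090824] [0.50982968 0.40503489 0.49389375]
```

View pics/c.png

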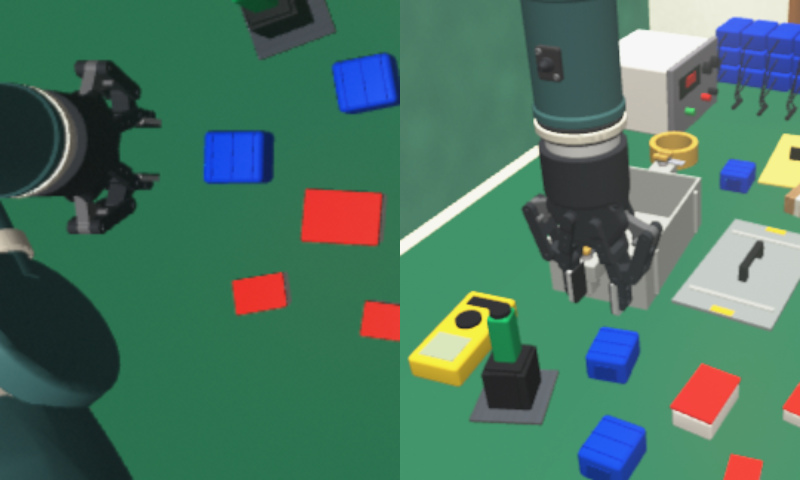

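Emit:
{"api": "step_arm", "payload": {
  "motion": [
    [8.5,0,0,0,0],
    [8.5,0,0,0,0],
    [8.5,0,0,5,0],
    [8.5,-0.2,0.0,10,0],
    [8.5,-0.2,0.0,15,0],
    [8.5,-0.2,0.0,19.4,0],
    [8.5,-0.2,0.0,19.4,0],
    [8.5,-0.2,0.0,19.4,0],
    [8.5,-0.2,0.0,19.4,0]
  ]
}}

```text
time: 6.15
tool_pos: [0.4455, 0.3904, 0.0099]
tcp_rot: [2.238, 2.204, 0.008]
wrist_force: [-0.2, 0.8, 1.3]
width: 0.999
grip_force: 0.0
```

Emit:
{"api": "step_arm", "payload": {
  "motion": [
    [4,0,0,0,0],
    [4,0,0,0,0],
    [4,0,0,0,0],
    [4,0,0,0,0],
    [4,0,0,0,0],
    [4,0,0,0,0]
  ]
}}

```text
time: 6.75
tool_pos: [0.4448, 0.3908, 0.0121]
tcp_rot: [-2.238, -2.204, -0.007]
wrist_force: [-5.4, -2.2, 19.1]
width: 0.469
grip_force: 9.7
```

Emit:
{"api": "step_arm", "payload": {
  "motion": [
    [4,0,0,0,0],
    [4,0,0,0,0],
    [4,0,0,0,0],
    [4,0,0,0,0],
    [4,0,0,0,0]
  ]
}}

```text
time: 7.25
tool_pos: [0.4448, 0.3908, 0.0121]
tcp_rot: [-2.238, -2.204, -0.008]
wrist_force: [-6.2, -1.1, 19.8]
width: 0.468
grip_force: 9.7
```

```bash
python3 - <<'E'
from h import *
p,d=shot();q,e=shot("side")
cv2.imwrite("pics/d.png",np.hstack([cv2.resize(p[200:360,40:200],(400,400)),cv2.resize(q[300:440,190:330],(400,400))])[:,:,::-1])
E
```

```text
(no output)
```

View pics/d.png

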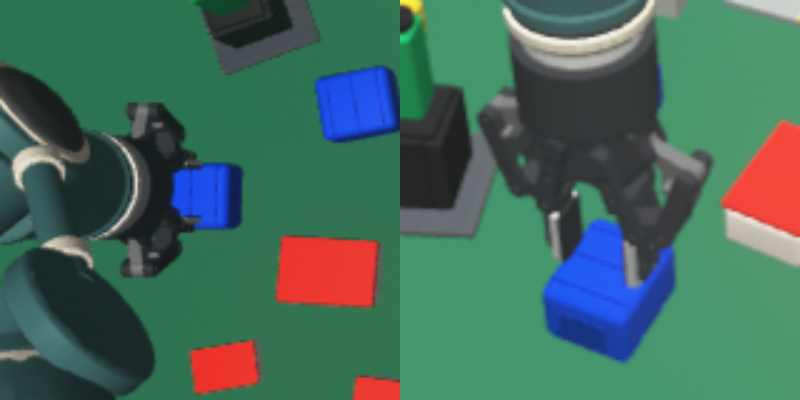

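The fingertips rest on the pack's top with TCP at z = 12 mm, so the pads at this opening sit about 25 mm above the TCP. I'll go lower.

Emit:
{"api": "step_arm", "payload": {
  "motion": [
    [4,0,0,-4,0],
    [8.5,0,0,-4,0],
    [8.5,0,0,-4,0],
    [8.5,0,0,-4,0],
    [8.5,0,0,-4,0],
    [8.5,0,0.3,0,0],
    [8.5,0,0.3,1,0],
    [8.5,0,0.3,1,0],
    [8.5,0,0.3,1,0]
  ]
}}

```text
time: 8.25
tool_pos: [0.4458, 0.3882, -0.0034]
tcp_rot: [-2.238, -2.204, 0.003]
wrist_force: [0.4, -0.7, 0.5]
width: 0.996
grip_force: 0.0
```

Emit:
{"api": "step_arm", "payload": {
  "motion": [
    [5,0,0,0,0],
    [5,0,0,0,0],
    [5,0,0,0,0],
    [5,0,0,0,0],
    [5,0,0,0,0],
    [5,0,0,0,0]
  ]
}}

```text
time: 8.85
tool_pos: [0.4471, 0.3895, -0.0013]
tcp_rot: [-2.238, -2.205, -0.004]
wrist_force: [-2.1, -0.4, 6.0]
width: 0.641
grip_force: 54.6
```

Emit:
{"api": "step_arm", "payload": {
  "motion": [
    [5,0,0,-5,0],
    [5,0,0,-10,0],
    [5,0,0,-15,0],
    [5,0,0,-17,0],
    [5,-30.4,17.1,-17,-5.5],
    [5,-30.4,17.1,-17,-5.5],
    [5,-30.4,17.1,-17,-5.5],
    [5,-30.4,17.1,-17,-5.5],
    [5,-30.4,17.1,-17,-5.5],
    [5,-30.4,17.1,-17,-5.5],
    [5,-30.4,17.1,-17,-5.5],
    [5,-30.4,17.1,-17,-5.5],
    [5,-30.4,17.1,-17,-5.5],
    [5,-30.4,17.1,-17,-5.5]
  ]
}}

```text
time: 10.25
tool_pos: [0.6119, 0.0826, 0.1664]
tcp_rot: [-2.129, -2.309, 0.001]
wrist_force: [0.3, 0.3, -2.2]
width: 0.638
grip_force: 55.2
```

```bash
python3 - <<'E'
from h import *
c=np.load("case.npy");x,y=incase(0,71)
print(bot.read_state()["width"]);plan((x,y,170,90+c[2]))
p,d=shot();q,e=shot("side")
cv2.imwrite("pics/e.png",np.hstack([cv2.resize(p[100:260,180:390],(400,400)),cv2.resize(q[120:320,200:400],(400,400))])[:,:,::-1])
E
```

```text
0.6375783361842583
now [611.9  82.6 166.4  94.6]
[np.float64(-0.02), np.float64(0.16), np.float64(-0.36)] 0.0   -> [613.5  82.5 170.   94.6]
```

View pics/e.png

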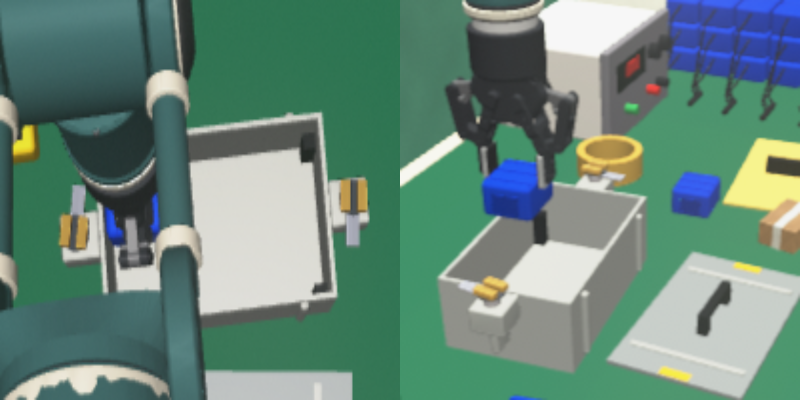

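Pack 1 is held level over the +y end of the case.

Emit:
{"api": "step_arm", "payload": {
  "motion": [
    [5,0,0.1,4,0],
    [5,0,0.1,8,0],
    [5,0,0.1,12,0],
    [5,0,0.1,14,0],
    [5,0,0.1,15,0],
    [5,0,0.1,15.6,0],
    [5,0,0.1,16.1,0],
    [5,0,0.1,16.1,0],
    [5,0,0.1,16.1,0]
  ]
}}

```text
time: 11.25
tool_pos: [0.6148, 0.0823, 0.0074]
tcp_rot: [2.129, 2.309, 0.003]
wrist_force: [0.4, -0.0, -2.2]
width: 0.641
grip_force: 55.1
```

Emit:
{"api": "step_arm", "payload": {
  "motion": [
    [6,0,0,0,0],
    [7.2,0,0,0,0],
    [7.2,0,0,0,0],
    [7.2,0,0,0,0],
    [7.2,0,0,0,0],
    [7.2,0,0,-4,0],
    [7.2,0,0,-9,0],
    [7.2,0,0,-14,0],
    [7.2,0,0,-16,0],
    [7.2,0,0,-16,0],
    [7.2,0,0,-16,0]
  ]
}}

```text
time: 12.35
tool_pos: [0.6136, 0.0821, 0.1661]
tcp_rot: [2.13, 2.309, 0.001]
wrist_force: [0.0, 1.0, -1.3]
width: 0.842
grip_force: 0.0
```

```bash
python3 - <<'E'
from h import *
p,d=shot();print(*find(p,d,"blue",.04),sep="\n");q,e=shot("side");cv2.imwrite("pics/f.png",q[:,:,::-1])
c=np.load("case.npy");x,y=incase(0,0)
a=(519,250,180,100.4)
plan(a,(519,250,-3,100.4),(519,250,170,100.4),(x,y,170,90+c[2]),(x,y,6,90+c[2]))
E
```

```text
(543, -274, 64, 55, -86.3, (426, 225))
now [612.1  82.  163.6  94.6]
[np.float64(17.5), np.float64(-7.92), np.float64(-1.64)] -5.8   -> [519.  250.  180.  100.4]
[np.float64(0.0), np.float64(0.0), np.float64(18.3)] 0.0   -> [519.  250.   -3.  100.4]
[np.float64(0.0), np.float64(0.0), np.float64(-17.3)] 0.0   -> [519.  250.  170.  100.4]
[np.float64(-25.24), np.float64(5.55), np.float64(-0.0)] 5.8   -> [619.2  11.7 170.   94.6]
[np.float64(0.0), np.float64(0.0), np.float64(16.4)] 0.0   -> [619.2  11.7   6.   94.6]
```

Emit:
{"api": "step_arm", "payload": {
  "motion": [
    [8.5,17.5,-7.9,-1.6,-5.8],
    [8.5,17.5,-7.9,-1.6,-5.8],
    [8.5,17.5,-7.9,-1.6,-5.8],
    [8.5,17.5,-7.9,-1.6,-5.8],
    [8.5,17.5,-7.9,-1.6,-5.8],
    [8.5,17.5,-7.9,-1.6,-5.8],
    [8.5,17.5,-7.9,-1.6,-5.8]
  ]
}}

```text
time: 13.15
tool_pos: [0.5204, 0.2492, 0.1803]
tcp_rot: [-2.01, -2.413, 0.004]
wrist_force: [0.2, 0.9, 0.9]
width: 0.997
grip_force: 0.0
```

```bash
python3 - <<'E'
from h import *
q,e=shot("side");P=cloud("side",e)
m=(cv2.inRange(hsv(q),*COL["blue"])>0)&(abs(P[...,2]-.04)<.008)&(P[...,0]<.9)
print(*rects("side",m,.04),sep="\n")
plan((519,250,-3,100.4))
m=(cv2.inRange(hsv(q),*COL["blue"])>0)&(P[...,1]>0)&(P[...,0]<.9);print(P[m&(P[...,0]>.55)].max(0) if m.any() else 0)
E
```

```text
(514, 258, 68, 57, -79.7, (264, 331))
(537, -267, 73, 58, -86.7, (348, 213))
(540, -779, 71, 62, -79.4, (397, 153))
(407, -811, 151, 45, -88.3, (436, 157))
(611, -781, 77, 61, -78.2, (378, 151))
now [520.7 248.9 180.6 100.4]
[np.float64(0.14), np.float64(-0.15), np.float64(18.36)] -0.0   -> [519.  250.   -3.  100.4]
[0.63973233 0.07062747 0.04853142]
```

Emit:
{"api": "step_arm", "payload": {
  "motion": [
    [8.5,0.1,-0.1,5,0],
    [8.5,0.1,-0.1,10,0],
    [8.5,0.1,-0.1,15,0],
    [8.5,0.1,-0.1,18.4,0],
    [8.5,0.1,-0.1,18.4,0],
    [8.5,0.1,-0.1,18.4,0],
    [5,0.1,-0.1,18.4,0],
    [5,0.1,-0.1,18.4,0],
    [5,0.1,-0.1,18.4,0],
    [5,0.1,-0.1,18.4,0],
    [5,0.1,-0.1,18.4,0],
    [5,0.1,-0.1,18.4,0]
  ]
}}

```text
time: 14.4
tool_pos: [0.5219, 0.2518, 0.0012]
tcp_rot: [2.008, 2.413, 0.007]
wrist_force: [-1.0, -0.5, 5.4]
width: 0.641
grip_force: 53.9
```

Emit:
{"api": "step_arm", "payload": {
  "motion": [
    [5,0,0,-5,0],
    [5,0,0,-10,0],
    [5,0,0,-15,0],
    [5,0,0,-17.3,0],
    [5,-25.2,5.5,-17.3,5.8],
    [5,-25.2,5.5,-17.3,5.8],
    [5,-25.2,5.5,-17.3,5.8],
    [5,-25.2,5.5,-17.3,5.8],
    [5,-25.2,5.5,-17.3,5.8],
    [5,-25.2,5.5,-17.3,5.8],
    [5,-25.2,5.5,-17.3,5.8],
    [5,-25.2,5.5,-17.3,5.8]
  ]
}}

```text
time: 15.6
tool_pos: [0.619, 0.0138, 0.1714]
tcp_rot: [-2.13, -2.309, -0.001]
wrist_force: [-0.4, 0.2, -3.4]
width: 0.633
grip_force: 55.3
```

```bash
python3 - <<'E'
from h import *
c=np.load("case.npy");x,y=incase(0,0);plan((x,y,6,90+c[2]))
q,e=shot("side");cv2.imwrite("pics/g.png",q[:,:,::-1])
E
```

```text
now [619.   13.8 171.4  94.6]
[np.float64(-0.21), np.float64(0.0), np.float64(16.54)] 0.0   -> [619.2  11.7   6.   94.6]
```

Emit:
{"api": "step_arm", "payload": {
  "motion": [
    [5,-0.1,0,4,0],
    [5,-0.1,0,8,0],
    [5,-0.1,0,12,0],
    [5,-0.1,0,14,0],
    [5,-0.1,0,15.2,0],
    [5,-0.1,0,16,0],
    [5,-0.1,0,16.4,0],
    [5,-0.1,0,16.4,0],
    [5,-0.1,0,16.4,0]
  ]
}}

```text
time: 16.55
tool_pos: [0.6207, 0.0122, 0.0085]
tcp_rot: [2.128, 2.308, 0.003]
wrist_force: [0.7, -0.4, -2.6]
width: 0.636
grip_force: 55.3
```

Emit:
{"api": "step_arm", "payload": {
  "motion": [
    [6,0,0,0,0],
    [7.2,0,0,0,0],
    [7.2,0,0,0,0],
    [7.2,0,0,0,0],
    [7.2,0,0,0,0],
    [7.2,0,0,-4,0],
    [7.2,0,0,-9,0],
    [7.2,0,0,-14,0],
    [7.2,0,0,-17,0],
    [7.2,0,0,-17,0],
    [7.2,0,0,-17,0]
  ]
}}

```text
time: 17.65
tool_pos: [0.62, 0.0121, 0.178]
tcp_rot: [2.129, 2.308, 0.002]
wrist_force: [0.8, -0.0, -0.9]
width: 0.844
grip_force: 0.0
```

```bash
python3 - <<'E'
from h import *
p,d=shot();r=find(p,d,"blue",.04);print(*r,sep="\n")
r=[k for k in r if k[1]<-150][0] if r else (543,-274)
c=np.load("case.npy");x,y=incase(0,-72);X,Y=r[:2];a=r[4]%180
plan((X,Y,175,a),(X,Y,-3,a),(X,Y,170,a),(x,y,170,90+c[2]),(x,y,6,90+c[2]))
E
```

```text
(543, -275, 63, 55, -86.0, (426, 225))
(618, 38, 57, 20, 13.8, (282, 194))
(620, -11, 60, 24, -16.4, (303, 194))
(636, 96, 58, 55, 5.5, (254, 186))
now [618.8  12.1 176.1  94.6]
[np.float64(-28.01), np.float64(-9.87), np.float64(0.11)] 0.6   -> [ 543. -275.  175.   94.]
[np.float64(0.0), np.float64(0.0), np.float64(17.8)] 0.0   -> [ 543. -275.   -3.   94.]
[np.float64(0.0), np.float64(0.0), np.float64(-17.3)] 0.0   -> [ 543. -275.  170.   94.]
[np.float64(20.87), np.float64(9.68), np.float64(-0.0)] -0.6   -> [625.  -60.  170.   94.6]
[np.float64(0.0), np.float64(0.0), np.float64(16.4)] 0.0   -> [625.  -60.    6.   94.6]
```

Emit:
{"api": "step_arm", "payload": {
  "motion": [
    [8.5,-28,-9.9,0,0.6],
    [8.5,-28,-9.9,0,0.6],
    [8.5,-28,-9.9,0,0.6],
    [8.5,-28,-9.9,0,0.6],
    [8.5,-28,-9.9,0,0.6],
    [8.5,-28,-9.9,0,0.6],
    [8.5,-28,-9.9,0,0.6],
    [8.5,-28,-9.9,0,0.6],
    [8.5,-28,-9.9,5,0.6],
    [8.5,-28,-9.9,10,0.6],
    [8.5,-28,-9.9,15,0.6],
    [8.5,-28,-9.9,17.8,0.6],
    [8.5,-28,-9.9,17.8,0.6],
    [8.5,-28,-9.9,17.8,0.6]
  ]
}}

```text
time: 19.1
tool_pos: [0.5431, -0.2732, -0.0018]
tcp_rot: [-2.138, -2.298, 0.001]
wrist_force: [-0.0, -0.9, 1.1]
width: 1.0
grip_force: 0.0
```

Emit:
{"api": "step_arm", "payload": {
  "motion": [
    [5,0,0,0,0],
    [5,0,0,0,0],
    [5,0,0,0,0],
    [5,0,0,0,0],
    [5,0,0,0,0],
    [5,0,0,0,0],
    [5,0,0,-5,0],
    [5,0,0,-10,0],
    [5,0,0,-15,0],
    [5,0,0,-17.3,0],
    [5,20.9,9.7,-17.3,-0.6],
    [5,20.9,9.7,-17.3,-0.6],
    [5,20.9,9.7,-17.3,-0.6],
    [5,20.9,9.7,-17.3,-0.6],
    [5,20.9,9.7,-17.3,-0.6],
    [5,20.9,9.7,-17.3,-0.6],
    [5,20.9,9.7,-17.3,-0.6],
    [5,20.9,9.7,-17.3,-0.6]
  ]
}}

```text
time: 20.9
tool_pos: [0.6251, -0.0605, 0.1723]
tcp_rot: [2.13, 2.309, -0.0]
wrist_force: [-0.7, -1.1, -2.2]
width: 0.638
grip_force: 55.2
```

```bash
python3 - <<'E'
from h import *
c=np.load("case.npy");x,y=incase(0,-72);plan((x,y,6,90+c[2]))
E
```

```text
now [625.1 -60.5 172.3  94.6]
[np.float64(0.05), np.float64(-0.01), np.float64(16.63)] -0.0   -> [625.  -60.    6.   94.6]
```

Emit:
{"api": "step_arm", "payload": {
  "motion": [
    [5,0,0,4,0],
    [5,0,0,8,0],
    [5,0,0,12,0],
    [5,0,0,14,0],
    [5,0,0,15.2,0],
    [5,0,0,16.1,0],
    [5,0,0,16.5,0],
    [5,0,0,16.5,0],
    [5,0,0,16.5,0],
    [6,0,0,16.5,0],
    [7.2,0,0,16.5,0],
    [7.2,0,0,16.5,0],
    [7.2,0,0,16.5,0],
    [7.2,0,0,16.5,0],
    [7.2,0,0,12,0],
    [7.2,0,0,7,0],
    [7.2,0,0,2,0],
    [7.2,0,0,0,0],
    [7.2,0,0,0,0]
  ]
}}

```text
time: 22.8
tool_pos: [0.629, -0.0601, 0.1779]
tcp_rot: [2.124, 2.304, 0.009]
wrist_force: [0.1, -0.9, -0.3]
width: 0.84
grip_force: 0.0
```

Emit:
{"api": "step_arm", "payload": {
  "motion": [
    [7,-25,-20,0,40],
    [7,-25,-20,0,60],
    [7,-25,-20,0,60],
    [7,-25,-20,0,60],
    [7,-25,-20,0,60],
    [7,-25,-20,0,60],
    [7,-25,-20,0,60],
    [7,-25,-20,0,60],
    [7,-25,-20,0,60],
    [7,-25,-20,0,60]
  ]
}}

```text
time: 23.8
tool_pos: [0.4465, -0.3239, 0.171]
tcp_rot: [-2.996, -0.938, 0.001]
wrist_force: [0.1, -0.2, 0.1]
width: 0.825
grip_force: 0.0
```

```bash
python3 - <<'E'
from h import *
p,d=shot();r=find(p,d,"blue",.045,.012);print(*r,sep="\n")
z=cloud("top",d)[...,2];y=find(p,d,"yellow",.004);print(y)
m=np.zeros((480,640),bool);m[220:320,440:560]=1;print("rib",rects("top",m&(z>.018)&(z<.04),.03))
b=cv2.inRange(hsv(p),(0,0,0),(180,255,70));print("rib dark",rects("top",(b>0)&m,.03))
cv2.imwrite("pics/h.png",cv2.resize(p[100:330,190:600],(800,450))[:,:,::-1]); plan()
E
```

```text
(620, 14, 62, 56, -85.5, (292, 192))
(627, -59, 63, 56, -85.2, (326, 188))
(635, 100, 63, 57, -85.4, (252, 186))
[(404, -525, 27, 19, -85.5, (538, 288)), (450, -391, 173, 135, -85.0, (471, 269))]
rib []
rib dark [(350, -438, 66, 23, 88.8, (506, 315)), (431, -536, 50, 30, 88.8, (546, 278)), (454, -555, 30, 18, 50.1, (555, 264)), (468, -461, 253, 108, -47.9, (505, 260))]
now [ 446.7 -323.8  171.2   34.8]
```

View pics/h.png

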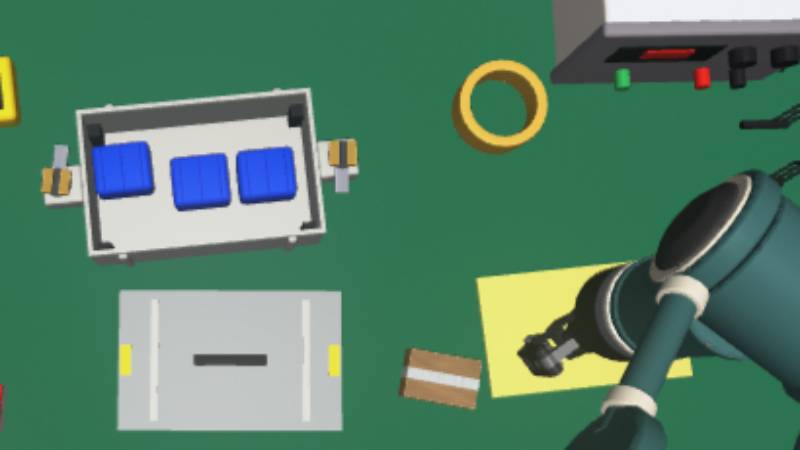

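All three packs are flat in the case. Pack 1 was nudged to about (23,86) in the case frame, which is still within limits. Divider is next.

```bash
python3 - <<'E'
from h import *
plan((453,-418,60,5.1),(453,-418,-8,5.1))
E
```

```text
now [ 446.7 -323.8  171.2   34.8]
[np.float64(-4.86), np.float64(8.1), np.float64(11.12)] 29.7   -> [ 453.  -418.    60.     5.1]
[np.float64(0.0), np.float64(0.0), np.float64(6.8)] 0.0   -> [ 453.  -418.    -8.     5.1]
```

Emit:
{"api": "step_arm", "payload": {
  "motion": [
    [4,-4.9,8.1,5,29.7],
    [4,-4.9,8.1,10,29.7],
    [4,-4.9,8.1,11.1,29.7],
    [4,-4.9,8.1,11.1,29.7],
    [4,-4.9,8.1,11.1,29.7],
    [4,-4.9,8.1,13,29.7],
    [4,-4.9,8.1,15,29.7],
    [4,-4.9,8.1,16,29.7],
    [4,-4.9,8.1,16.6,29.7],
    [4,-4.9,8.1,16.6,29.7]
  ]
}}

```text
time: 24.85
tool_pos: [0.4524, -0.419, 0.0061]
tcp_rot: [-3.138, -0.138, -0.0]
wrist_force: [0.2, 0.2, 0.1]
width: 0.475
grip_force: 0.0
```

```bash
python3 - <<'E'
from h import *
p,d=shot();q,e=shot("side")
print(proj("side",bot.read_state()["tool_pos"]));plan((453,-418,-8,5.1))
cv2.imwrite("pics/i.png",np.hstack([cv2.resize(p[200:340,420:560],(400,400)),cv2.resize(q[160:260,340:440],(400,400))])[:,:,::-1])
E
```

```text
[[391.50301767 205.79396309]]
now [ 452.8 -419.9    7.1    5. ]
[np.float64(0.03), np.float64(-0.19), np.float64(1.51)] -0.1   -> [ 453.  -418.    -8.     5.1]
```

View pics/i.png

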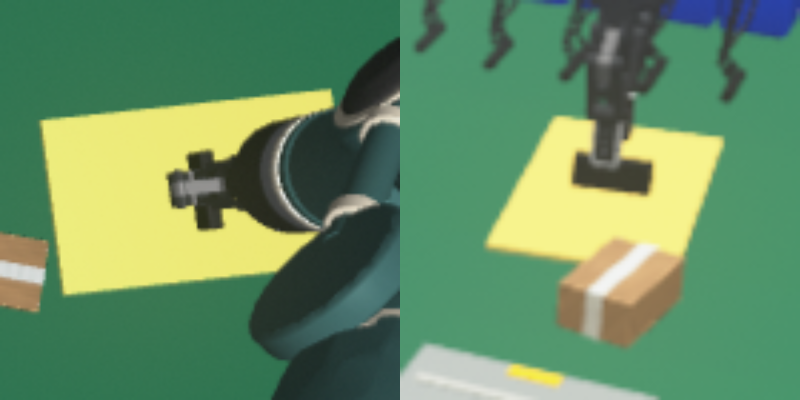

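The fingers straddle the rib (side px about (391,201)). I'll lower a bit and close.

Emit:
{"api": "step_arm", "payload": {
  "motion": [
    [4,0,-0.1,0.6,0],
    [4,0,-0.1,1.2,0],
    [4,0,-0.1,1.2,0],
    [4,0,-0.1,1.2,0],
    [0.6,0,-0.1,1.2,0],
    [0.6,0,-0.1,1.2,0],
    [0.6,0,-0.1,1.2,0],
    [0.6,0,-0.1,1.2,0],
    [0.6,0,-0.1,1.2,0],
    [0.6,0,-0.1,1.2,0]
  ],
  "force": 60
}}

```text
time: 25.95
tool_pos: [0.4522, -0.4188, -0.0056]
tcp_rot: [3.138, 0.135, 0.001]
wrist_force: [-0.4, 0.8, 2.7]
width: 0.115
grip_force: 61.1
```

```bash
python3 - <<'E'
from h import *
plan((452,-419,150,5),(619.2,11.7,150,4.6))
E
```

```text
now [ 452.2 -418.8   -5.6    4.9]
[np.float64(-0.02), np.float64(0.01), np.float64(-15.56)] -0.1   -> [ 452 -419  150    5]
[np.float64(20.41), np.float64(-41.45), np.float64(-0.0)] 0.4   -> [619.2  11.7 150.    4.6]
```

Emit:
{"api": "step_arm", "payload": {
  "motion": [
    [0.6,0,0,-4,0],
    [0.6,0,0,-8,0],
    [0.6,0,0,-12,0],
    [0.6,0,0,-15.6,0],
    [0.6,2,-4,-15.6,0.3],
    [0.6,4,-8.5,-15.6,0.3],
    [0.6,6,-12.5,-15.6,0.3],
    [0.6,8,-16.5,-15.6,0.3],
    [0.6,10,-20.5,-15.6,0.3],
    [0.6,12,-24.5,-15.6,0.3],
    [0.6,14,-28.5,-15.6,0.3],
    [0.6,16,-32.5,-15.6,0.3],
    [0.6,18,-36.5,-15.6,0.3],
    [0.6,19.5,-39.5,-15.6,0.3],
    [0.6,20.4,-41.4,-15.6,0.3],
    [0.6,20.4,-41.4,-15.6,0.3],
    [0.6,20.4,-41.4,-15.6,0.3],
    [0.6,20.4,-41.4,-15.6,0.3]
  ]
}}

```text
time: 27.75
tool_pos: [0.6188, 0.0107, 0.1492]
tcp_rot: [3.139, 0.126, -0.002]
wrist_force: [0.2, 0.4, -1.5]
width: 0.118
grip_force: 60.4
```

```bash
python3 - <<'E'
from h import *
p,d=shot();q,e=shot("side");n=now();print(np.round(n,1))
z=cloud("top",d);m=(cv2.inRange(hsv(p),*COL["yellow"])>0);m[:,:225]=0;m[:,400:]=0
zz=z[m];A=np.c_[zz[:,:2],np.ones(len(zz))];print("plane",np.linalg.lstsq(A,zz[:,2],rcond=None)[0],np.median(zz[:,2]))
print(rects("top",m,np.median(zz[:,2])))
cv2.imwrite("pics/j.png",np.hstack([cv2.resize(p[90:290,190:400],(400,400)),cv2.resize(q[140:340,200:400],(400,400))])[:,:,::-1])
E
```

```text
[619.   10.4 149.7   4.6]
plane [-0.20442212  0.10990787  0.28733435] 0.15961135404946936
[(419, -115, 28, 8, -1.7, (361, 284)), (620, 31, 145, 117, 88.7, (278, 186)), (627, -89, 136, 28, 4.5, (345, 177))]
```

View pics/j.png

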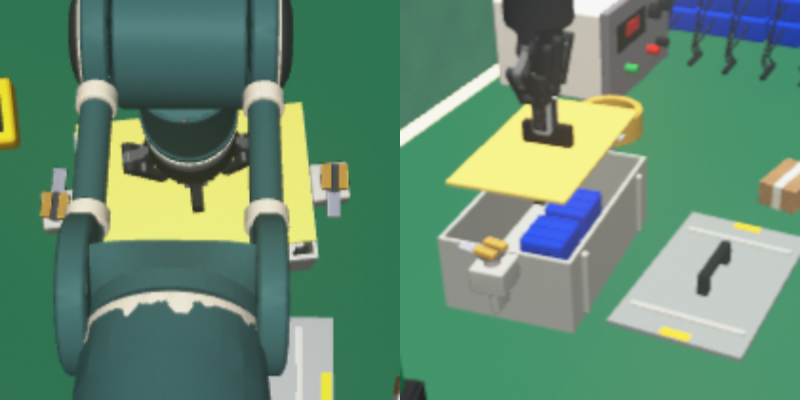

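The divider is held level and centred: plate about (619,12), yaw 4.5°, case (619.5,12), yaw 4.6°. Lowering it.

Emit:
{"api": "step_arm", "payload": {
  "motion": [
    [0.6,0,0,3,0],
    [0.6,0,0,5,0],
    [0.6,0,0,7,0],
    [0.6,0,0,8,0],
    [0.6,0,0,9,0],
    [0.6,0,0,9.6,0],
    [0.6,0,0,10.1,0],
    [0.6,0,0,10.1,0],
    [0.6,0,0,10.1,0]
  ]
}}

```text
time: 28.75
tool_pos: [0.6201, 0.0115, 0.0496]
tcp_rot: [3.139, 0.127, 0.001]
wrist_force: [-0.5, 0.3, -2.1]
width: 0.118
grip_force: 60.4
```

Emit:
{"api": "step_arm", "payload": {
  "motion": [
    [0.6,0,0,0.2,0],
    [0.6,0,0,0.4,0],
    [0.6,0,0,0.4,0],
    [0.6,0,0,0.4,0],
    [2,0,0,0.4,0],
    [4,0,0,0.4,0],
    [4,0,0,0.4,0],
    [4,0,0,0.4,0],
    [4,0,0,0.2,0],
    [4,0,0,-4,0],
    [4,0,0,-8,0],
    [4,0,0,-12,0],
    [4,0,0,-13,0],
    [4,0,0,-13,0],
    [4,0,0,-13,0]
  ]
}}

```text
time: 30.25
tool_pos: [0.6188, 0.0115, 0.1778]
tcp_rot: [-3.139, -0.127, 0.003]
wrist_force: [-1.0, 0.1, -0.2]
width: 0.471
grip_force: 0.0
```

Emit:
{"api": "step_arm", "payload": {
  "motion": [
    [8.5,-5,20,0,-40],
    [8.5,-10,24,0,-89],
    [8.5,-15,24,0,-89],
    [8.5,-15,24,0,-89],
    [8.5,-15,24,0,-89],
    [8.5,-15,24,0,-89],
    [8.5,-15,24,0,-89],
    [8.5,-15,24,0,-89],
    [8.5,-15,24,0,-89],
    [8.5,-15,24,0,-89],
    [8.5,-15,24,0,-89],
    [8.5,-15,24,0,-89],
    [8.5,-15,24,0,-89],
    [8.5,-15,24,0,-89]
  ]
}}

```text
time: 31.65
tool_pos: [0.4888, -0.2395, 0.1778]
tcp_rot: [-2.15, -2.287, 0.001]
wrist_force: [0.1, 0.4, 0.3]
width: 0.996
grip_force: 0.0
```

```bash
python3 - <<'E'
from h import *
p,d=shot();z=cloud("top",d);print(np.round(now(),1))
m=(cv2.inRange(hsv(p),*COL["yellow"])>0);m[:,:230]=0;m[:,360:]=0;m[240:]=0
zz=z[m];A=np.c_[zz[:,:2]-[.62,.012],np.ones(len(zz))];print("plane",np.linalg.lstsq(A,zz[:,2],rcond=None)[0],np.median(zz[:,2]))
print("div",rects("top",m,.055));print("red",find(p,d,"red",.034))
k=np.zeros((480,640),bool);k[260:325,370:455]=1;k&=(z[...,2]>.022)&(z[...,2]<.045);k&=cv2.inRange(hsv(p),(0,0,50),(60,255,255))>0
r=rects("top",k,.034);print("chg",r)
cv2.imwrite("pics/k.png",p[:,:,::-1])
c=np.load("case.npy");X,Y,a=r[0][0],r[0][1],r[0][4]%180;x,y=incase(0,-62)
plan((X,Y,160,a),(X,Y,-5,a),(X,Y,200,a),(x,y,200,90+c[2]),(x,y,57,90+c[2]))
E
```

```text
[ 489.1 -239.6  178.2   93.6]
plane [-0.59061438 -0.05026239  0.06051563] 0.05589354669370916
div [(621, 12, 231, 134, -85.2, (293, 191))]
red [(377, 277, 81, 55, 85.3, (170, 308))]
chg [(400, -237, 62, 54, 78.6, (409, 291))]
now [ 489.1 -239.6  178.2   93.6]
[np.float64(0.81), np.float64(-8.87), np.float64(1.82)] 15.0   -> [ 400.  -237.   160.    78.6]
[np.float64(0.0), np.float64(0.0), np.float64(16.5)] 0.0   -> [ 400.  -237.    -5.    78.6]
[np.float64(0.0), np.float64(0.0), np.float64(-20.5)] 0.0   -> [ 400.  -237.   200.    78.6]
[np.float64(22.76), np.float64(18.28), np.float64(-0.0)] -16.0   -> [624.2 -50.1 200.   94.6]
[np.float64(0.0), np.float64(0.0), np.float64(14.3)] 0.0   -> [624.2 -50.1  57.   94.6]
```

Divider is placed (621,12). Now the charger at (398,-247), 78.4°.

Emit:
{"api": "step_arm", "payload": {
  "motion": [
    [8.5,-0.2,-4.5,2,8],
    [8.5,-0.2,-9.1,4,15.2],
    [8.5,-0.2,-9.1,8,15.2],
    [8.5,-0.2,-9.1,10,15.2],
    [8.5,-0.2,-9.1,14,15.2],
    [8.5,-0.2,-9.1,17,15.2],
    [8.5,-0.2,-9.1,18.7,15.2],
    [8.5,-0.2,-9.1,18.7,15.2],
    [8.5,-0.2,-9.1,18.7,15.2]
  ],
  "force": 40
}}

```text
time: 32.6
tool_pos: [0.3988, -0.2476, -0.0079]
tcp_rot: [-2.434, -1.986, 0.0]
wrist_force: [0.3, 0.3, 0.2]
width: 0.994
grip_force: 0.0
```

Emit:
{"api": "step_arm", "payload": {
  "motion": [
    [4.8,0,0,0,0],
    [4.8,0,0,0,0],
    [4.8,0,0,0,0],
    [4.8,0,0,0,0],
    [4.8,0,0,0,0],
    [4.8,0,0,0,0],
    [4.8,0,0,-4,0],
    [4.8,0,0,-9,0],
    [4.8,0,0,-14,0],
    [4.8,0,0,-19,0],
    [4.8,0,0,-19,0],
    [4.8,0,0,-19,0]
  ]
}}

```text
time: 33.8
tool_pos: [0.3999, -0.2484, 0.1841]
tcp_rot: [2.43, 1.983, 0.002]
wrist_force: [-0.8, 0.4, -1.4]
width: 0.617
grip_force: 43.8
```

```bash
python3 - <<'E'
from h import *
c=np.load("case.npy");x,y=incase(0,-62);x+=1
plan((x,y,190,90+c[2]),(x,y,47,90+c[2]))
E
```

```text
now [ 399.9 -248.4  184.1   78.4]
[np.float64(23.94), np.float64(18.09), np.float64(-0.59)] -16.2   -> [625.2 -50.1 190.   94.6]
[np.float64(0.0), np.float64(0.0), np.float64(14.3)] 0.0   -> [625.2 -50.1  47.   94.6]
```

Emit:
{"api": "step_arm", "payload": {
  "motion": [
    [4.8,23.9,18.1,0,-16.2],
    [4.8,23.9,18.1,0,-16.2],
    [4.8,23.9,18.1,0,-16.2],
    [4.8,23.9,18.1,0,-16.2],
    [4.8,23.9,18.1,0,-16.2],
    [4.8,23.9,18.1,0,-16.2],
    [4.8,23.9,18.1,0,-16.2],
    [4.8,23.9,18.1,0,-16.2],
    [4.8,23.9,18.1,0,-16.2],
    [4.8,23.9,18.1,4,-16.2],
    [4.8,23.9,18.1,8,-16.2],
    [4.8,23.9,18.1,11,-16.2],
    [4.8,23.9,18.1,12.5,-16.2],
    [4.8,23.9,18.1,13.3,-16.2],
    [4.8,23.9,18.1,13.3,-16.2],
    [4.8,23.9,18.1,13.3,-16.2]
  ]
}}

```text
time: 35.4
tool_pos: [0.6252, -0.0505, 0.0507]
tcp_rot: [2.129, 2.307, 0.003]
wrist_force: [0.5, -0.3, -1.4]
width: 0.619
grip_force: 43.8
```

Emit:
{"api": "step_arm", "payload": {
  "motion": [
    [4.8,0,0,0.2,0],
    [4.8,0,0,0.3,0],
    [4.8,0,0,0.3,0],
    [4.8,0,0,0.3,0]
  ]
}}

```text
time: 35.8
tool_pos: [0.6255, -0.0503, 0.0487]
tcp_rot: [2.128, 2.307, 0.002]
wrist_force: [-2.7, -1.1, 6.8]
width: 0.617
grip_force: 44.8
```

Emit:
{"api": "step_arm", "payload": {
  "motion": [
    [6,0,0,0,0],
    [7.2,0,0,0,0],
    [7.2,0,0,0,0],
    [7.2,0,0,0,0],
    [7.2,0,0,-4,0],
    [7.2,0,0,-9,0],
    [7.2,0,0,-13,0],
    [7.2,10,-10,-13,0],
    [7.2,22,-18,-13,0],
    [7.2,22,-18,-13,0],
    [7.2,22,-18,-13,0],
    [7.2,22,-18,-13,0],
    [7.2,22,-18,-13,0],
    [7.2,22,-18,-13,0],
    [7.2,22,-18,-13,0]
  ]
}}

```text
time: 37.3
tool_pos: [0.4267, 0.1554, 0.1761]
tcp_rot: [2.127, 2.311, 0.001]
wrist_force: [-0.4, -0.2, 0.5]
width: 0.848
grip_force: 0.0
```

```bash
python3 - <<'E'
from h import *
p,d=shot();print("red",find(p,d,"red",.034))
z=cloud("top",d)[...,2];k=np.zeros((480,640),bool);k[150:240,230:360]=1
print("chg",rects("top",k&(z>.08)&(z<.1)&(cv2.inRange(hsv(p),*COL["brown"])>0),.089))
c=np.load("case.npy");x,y=incase(0,62);x+=1;X,Y,a=377,277,85.3
plan((X,Y,160,a),(X,Y,-7,a),(X,Y,185,a),(x,y,185,90+c[2]),(x,y,52,90+c[2]))
cv2.imwrite("pics/l.png",cv2.resize(p[120:400,80:400],(800,600))[:,:,::-1])
E
```

```text
red [(363, 278, 80, 32, 88.8, (172, 316))]
chg [(610, -52, 78, 22, -85.2, (324, 192)), (643, -49, 78, 19, -85.2, (322, 176))]
now [427.3 154.8 176.1  94.7]
[np.float64(12.59), np.float64(-4.02), np.float64(1.61)] 9.4   -> [377.  277.  160.   85.3]
[np.float64(0.0), np.float64(0.0), np.float64(16.7)] 0.0   -> [377.  277.   -7.   85.3]
[np.float64(0.0), np.float64(0.0), np.float64(-19.2)] 0.0   -> [377.  277.  185.   85.3]
[np.float64(-18.33), np.float64(25.41), np.float64(-0.0)] -9.3   -> [615.2  73.5 185.   94.6]
[np.float64(0.0), np.float64(0.0), np.float64(13.3)] 0.0   -> [615.2  73.5  52.   94.6]
```

View pics/l.png

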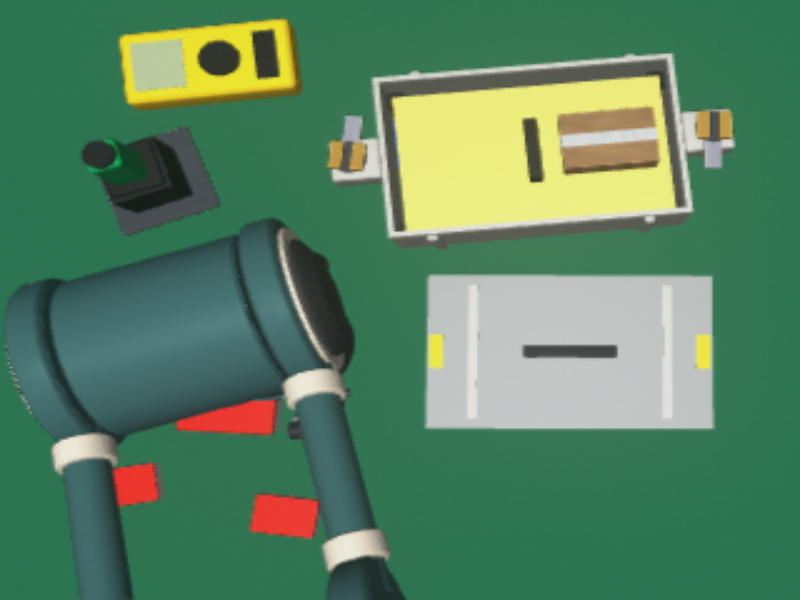

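The charger stands on the divider and the tub hasn't moved. Fetching the tub.

Emit:
{"api": "step_arm", "payload": {
  "motion": [
    [8.5,5,-1.5,0,5],
    [8.5,10,-3,0,9.4],
    [8.5,12.6,-4,0,9.4],
    [8.5,12.6,-4,0,9.4],
    [8.5,12.6,-4,5,9.4],
    [8.5,12.6,-4,10,9.4],
    [8.5,12.6,-4,15,9.4],
    [8.5,12.6,-4,18.2,9.4],
    [8.5,12.6,-4,18.2,9.4],
    [8.5,12.6,-4,18.2,9.4]
  ]
}}

```text
time: 38.35
tool_pos: [0.3777, 0.2762, -0.0061]
tcp_rot: [2.314, 2.125, -0.002]
wrist_force: [0.3, 0.4, 0.6]
width: 0.998
grip_force: 0.0
```

Emit:
{"api": "step_arm", "payload": {
  "motion": [
    [4.8,0,0,0,0],
    [4.8,0,0,0,0],
    [4.8,0,0,0,0],
    [4.8,0,0,0,0],
    [4.8,0,0,0,0],
    [4.8,0,0,0,0],
    [4.8,0,0,-4,0],
    [4.8,0,0,-9,0],
    [4.8,0,0,-14,0],
    [4.8,0,0,-19,0],
    [4.8,0,0,-19,0],
    [4.8,0,0,-19,0]
  ]
}}

```text
time: 39.55
tool_pos: [0.3783, 0.2784, 0.1872]
tcp_rot: [2.311, 2.127, 0.01]
wrist_force: [-0.1, 0.0, -1.6]
width: 0.64
grip_force: 43.9
```

```bash
python3 - <<'E'
from h import *
c=np.load("case.npy");x,y=incase(0,62);x+=1
plan((x,y,190,90+c[2]),(x,y,52,90+c[2]))
E
```

```text
now [378.3 278.4 187.2  85.3]
[np.float64(-18.45), np.float64(25.31), np.float64(-0.28)] -9.4   -> [615.2  73.5 190.   94.6]
[np.float64(0.0), np.float64(0.0), np.float64(13.8)] 0.0   -> [615.2  73.5  52.   94.6]
```

Emit:
{"api": "step_arm", "payload": {
  "motion": [
    [4.8,-18.4,25.3,0,-9.4],
    [4.8,-18.4,25.3,0,-9.4],
    [4.8,-18.4,25.3,0,-9.4],
    [4.8,-18.4,25.3,0,-9.4],
    [4.8,-18.4,25.3,0,-9.4],
    [4.8,-18.4,25.3,0,-9.4],
    [4.8,-18.4,25.3,0,-9.4],
    [4.8,-18.4,25.3,0,-9.4],
    [4.8,-18.4,25.3,0,-9.4],
    [4.8,-18.4,25.3,4,-9.4],
    [4.8,-18.4,25.3,8,-9.4],
    [4.8,-18.4,25.3,11,-9.4],
    [4.8,-18.4,25.3,12.5,-9.4],
    [4.8,-18.4,25.3,13.2,-9.4],
    [4.8,-18.4,25.3,13.5,-9.4],
    [4.8,-18.4,25.3,13.5,-9.4],
    [4.8,-18.4,25.3,13.5,-9.4]
  ]
}}

```text
time: 41.25
tool_pos: [0.6136, 0.0741, 0.0518]
tcp_rot: [2.128, 2.31, 0.002]
wrist_force: [-4.4, 1.6, 6.5]
width: 0.638
grip_force: 44.8
```

Emit:
{"api": "step_arm", "payload": {
  "motion": [
    [4.8,0,0,0.2,0],
    [4.8,0,0,0.3,0],
    [4.8,0,0,0.3,0],
    [4.8,0,0,0.3,0]
  ]
}}

```text
time: 41.65
tool_pos: [0.6137, 0.0741, 0.0517]
tcp_rot: [2.129, 2.31, 0.002]
wrist_force: [-12.9, 0.2, 22.5]
width: 0.639
grip_force: 46.1
```

Emit:
{"api": "step_arm", "payload": {
  "motion": [
    [6,0,0,0.1,0],
    [7.2,0,0,0,0],
    [7.2,0,0,0,0],
    [7.2,0,0,0,0],
    [7.2,0,0,-4,0],
    [7.2,0,0,-9,0],
    [7.2,0,0,-14,0],
    [7.2,0,0,-14,0],
    [7.2,0,0,-14,0]
  ]
}}

```text
time: 42.55
tool_pos: [0.6152, 0.0731, 0.1883]
tcp_rot: [2.128, 2.307, 0.005]
wrist_force: [-1.4, -0.2, -1.1]
width: 0.842
grip_force: 0.0
```

```bash
python3 - <<'E'
from h import *
plan((424,-14,180,88.8),(424,-14,9,88.8))
E
```

```text
now [615.2  73.1 188.3  94.6]
[np.float64(-7.13), np.float64(-19.76), np.float64(0.83)] 5.8   -> [424.  -14.  180.   88.8]
[np.float64(0.0), np.float64(0.0), np.float64(17.1)] 0.0   -> [424.  -14.    9.   88.8]
```

Emit:
{"api": "step_arm", "payload": {
  "motion": [
    [4.5,-7.1,-19.8,0.8,5.8],
    [4.5,-7.1,-19.8,0.8,5.8],
    [4.5,-7.1,-19.8,0.8,5.8],
    [4.5,-7.1,-19.8,0.8,5.8],
    [4.5,-7.1,-19.8,0.8,5.8],
    [4.5,-7.1,-19.8,0.8,5.8],
    [4.5,-7.1,-19.8,5,5.8],
    [4.5,-7.1,-19.8,9,5.8],
    [4.5,-7.1,-19.8,12,5.8],
    [4.5,-7.1,-19.8,12,5.8],
    [4.5,-7.1,-19.8,12,5.8]
  ]
}}

```text
time: 43.65
tool_pos: [0.4227, -0.0134, 0.0657]
tcp_rot: [-2.242, -2.198, 0.001]
wrist_force: [1.7, -1.0, 1.6]
width: 0.526
grip_force: 0.0
```

```bash
python3 - <<'E'
from h import *
p,d=shot();q,e=shot("side");z=cloud("top",d)[...,2];k=np.zeros((480,640),bool);k[150:240,225:362]=1
print("red",rects("top",k&(z>.07)&(cv2.inRange(hsv(p),*COL["red"])>0),.089),"div",rects("top",k&(cv2.inRange(hsv(p),*COL["yellow"])>0),.055))
print("red side",rects("side",(cv2.inRange(hsv(q),*COL["red"])>0),.089)[:6])
plan((424,-14,9,88.8))
cv2.imwrite("pics/m.png",np.hstack([cv2.resize(p[120:320,210:400],(380,400)),cv2.resize(q[180:340,220:420],(420,400))])[:,:,::-1])
E
```

```text
red [(615, 74, 80, 54, -85.2, (263, 191))] div [(621, 12, 231, 134, -85.2, (293, 191))]
red side [(279, 419, 47, 32, -81.6, (350, 418)), (250, 297, 47, 31, 81.3, (393, 367)), (612, 74, 84, 54, -86.1, (264, 252))]
now [424.4 -13.7  67.6  88.9]
[np.float64(-0.03), np.float64(-0.04), np.float64(5.86)] 0.1   -> [424.  -14.    9.   88.8]
```

View pics/m.png

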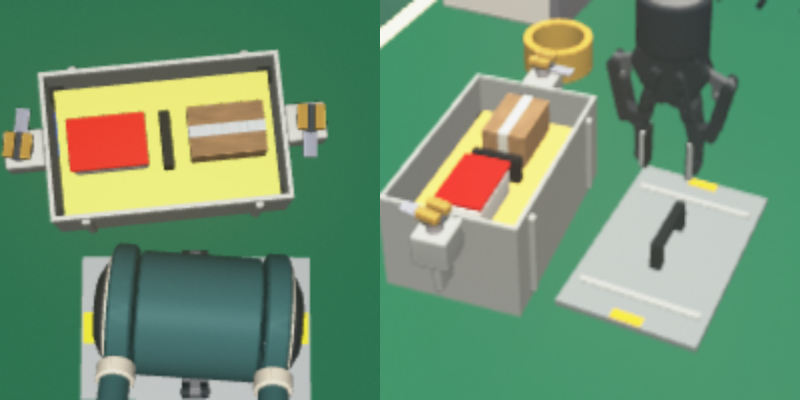

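The charger and tub stand upright on the divider, and the gripper is over the lid's bar. Gripping it.

Emit:
{"api": "step_arm", "payload": {
  "motion": [
    [4.5,0,0,2.5,0],
    [4.5,0,0,4.5,0],
    [4.5,0,0,5.9,0],
    [4.5,0,0,5.9,0],
    [4.5,0,0,5.9,0],
    [0.6,0,0,5.9,0],
    [0.6,0,0,5.9,0],
    [0.6,0,0,5.9,0],
    [0.6,0,0,5.9,0],
    [0.6,0,0,5.9,0],
    [0.6,0,0,5.9,0],
    [0.6,0,0,5.9,0]
  ],
  "force": 90
}}

```text
time: 44.95
tool_pos: [0.4226, -0.0139, 0.0084]
tcp_rot: [2.244, 2.198, 0.001]
wrist_force: [-3.8, 0.4, 8.9]
width: 0.094
grip_force: 84.2
```

Emit:
{"api": "step_arm", "payload": {
  "motion": [
    [0.6,0,0,-3,0],
    [0.6,0,0,-6,0],
    [0.6,0,0,-10,0],
    [0.6,0,0,-14,0],
    [0.6,0,0,-14,0],
    [0.6,0,0,-14,0]
  ]
}}

```text
time: 45.55
tool_pos: [0.4222, -0.0138, 0.1474]
tcp_rot: [2.243, 2.198, 0.002]
wrist_force: [-0.4, 0.5, -5.9]
width: 0.091
grip_force: 82.7
```

```bash
python3 - <<'E'
from h import *
p,d=shot();q,e=shot("side")
c=np.load("case.npy");plan((c[0]+1,c[1],150,90+c[2]),(c[0]+1,c[1],97,90+c[2]))
z=cloud("top",d)[...,2];print(z[250:320,250:370][(z[250:320,250:370]>.1)&(z[250:320,250:370]<.2)].mean())
cv2.imwrite("pics/n.png",np.hstack([cv2.resize(p[120:340,210:400],(380,400)),cv2.resize(q[120:340,220:440],(420,400))])[:,:,::-1])
E
```

```text
now [419.9 -13.6 144.8  88.8]
[np.float64(2.94), np.float64(19.98), np.float64(-0.52)] -5.8   -> [620.2  11.7 150.   94.6]
[np.float64(0.0), np.float64(0.0), np.float64(5.3)] 0.0   -> [620.2  11.7  97.   94.6]
0.15088823021376968
```

View pics/n.png

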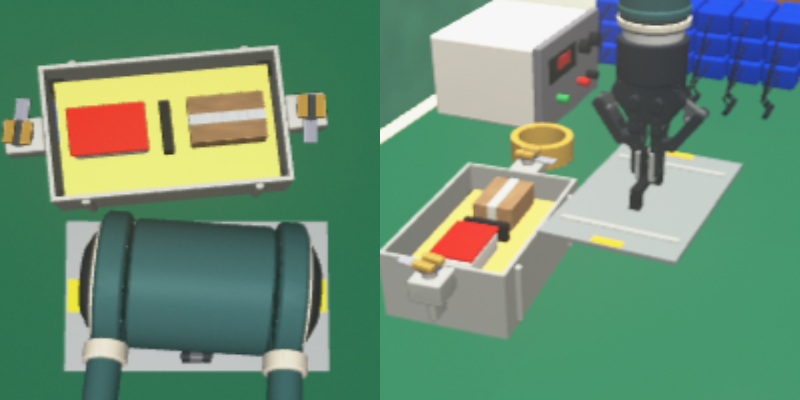

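Emit:
{"api": "step_arm", "payload": {
  "motion": [
    [0.6,0,0,-1,0],
    [0.6,0.5,4,-1,-3],
    [0.6,1.2,8,-1,-5.8],
    [0.6,1.8,12,-1,-5.8],
    [0.6,2.4,16,-1,-5.8],
    [0.6,2.9,19,-1,-5.8],
    [0.6,2.9,20,-1,-5.8],
    [0.6,2.9,20,-1,-5.8],
    [0.6,2.9,20,-1,-5.8],
    [0.6,2.9,20,-1,-5.8]
  ]
}}

```text
time: 46.65
tool_pos: [0.6207, 0.011, 0.1563]
tcp_rot: [-2.129, -2.308, 0.003]
wrist_force: [0.5, -0.4, -3.6]
width: 0.091
grip_force: 82.9
```

```bash
python3 - <<'E'
from h import *
p,d=shot();q,e=shot("side");n=now()
# lid ends: yellow stickers (top of plate = TCP-8.4+11)
zt=(n[2]+2.6)/1000;print("ztop",zt)
m=(cv2.inRange(hsv(p),*COL["yellow"])>0);m[:,:200]=0;m[:,400:]=0
print(rects("top",m,zt,15))
g=cv2.inRange(hsv(p),(0,0,120),(180,40,255))>0;z=cloud("top",d)[...,2]
k=np.zeros((480,640),bool);k[130:260,190:400]=1;print("lid",rects("top",k&(abs(z-zt)<.015)&~(p.astype(int).max(-1)<100),zt,300))
mq=(cv2.inRange(hsv(q),*COL["yellow"])>0);print("side",rects("side",mq,zt,15))
c=np.load("case.npy");plan((c[0]+1,c[1],95,90+c[2]))
cv2.imwrite("pics/o.png",np.hstack([cv2.resize(p[100:290,190:400],(420,380)),cv2.resize(q[120:320,200:400],(380,380))])[:,:,::-1])
E
```

```text
ztop 0.15955873297303136
[(632, -107, 34, 13, 4.5, (354, 173))]
lid [(631, 30, 145, 133, 88.2, (286, 180)), (631, -95, 156, 39, 4.6, (349, 175))]
side [(594, 419, 136, 75, -83.8, (165, 320)), (581, 187, 96, 28, -70.5, (246, 256)), (612, 125, 33, 13, 3.6, (250, 235)), (509, 136, 152, 22, -85.2, (292, 249)), (-126, -225, 96, 15, 83.4, (635, 227)), (619, -116, 59, 18, 23.0, (297, 189))]
now [621.3  11.  157.   94.6]
[np.float64(0.09), np.float64(-0.1), np.float64(6.2)] 0.0   -> [620.2  11.7  95.   94.6]
```

View pics/o.png

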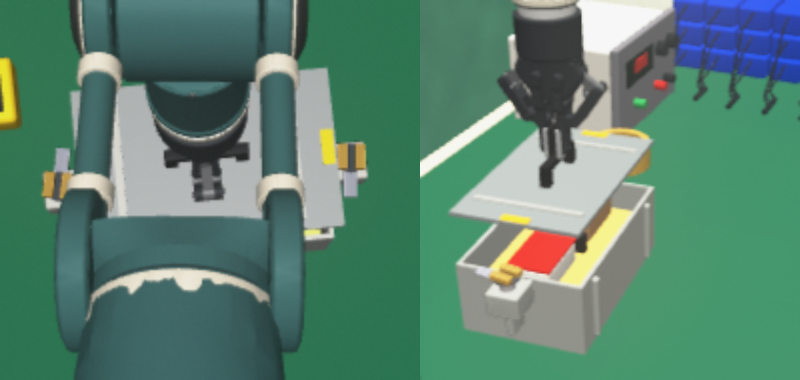

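The lid is held level and within about 2 mm of the case centre. Lowering it.

Emit:
{"api": "step_arm", "payload": {
  "motion": [
    [0.6,0.1,-0.1,1.5,0],
    [0.6,0.1,-0.1,3,0],
    [0.6,0.1,-0.1,4,0],
    [0.6,0.1,-0.1,4.8,0],
    [0.6,0.1,-0.1,5.4,0],
    [0.6,0.1,-0.1,5.9,0],
    [0.6,0.1,-0.1,6.2,0],
    [0.6,0.1,-0.1,6.2,0],
    [0.6,0.1,-0.1,6.2,0]
  ]
}}

```text
time: 47.65
tool_pos: [0.6219, 0.012, 0.0954]
tcp_rot: [2.129, 2.309, 0.001]
wrist_force: [0.6, -0.4, -4.2]
width: 0.088
grip_force: 82.9
```

Emit:
{"api": "step_arm", "payload": {
  "motion": [
    [0.6,0,0,0.2,0],
    [0.6,0,0,0.2,0],
    [0.6,0,0,0.2,0],
    [2,0,0,0.2,0],
    [3.5,0,0,0.2,0],
    [3.5,0,0,0.2,0],
    [3.5,0,0,0.2,0],
    [3.5,0,0,-3,0],
    [3.5,0,0,-7,0],
    [3.5,0,0,-11,0],
    [3.5,0,0,-11,0]
  ]
}}

```text
time: 48.75
tool_pos: [0.6262, 0.0119, 0.2129]
tcp_rot: [2.123, 2.302, 0.014]
wrist_force: [1.1, -0.7, 1.1]
width: 0.409
grip_force: 0.0
```

Emit:
{"api": "step_arm", "payload": {
  "motion": [
    [8.5,5,-4,0,0],
    [8.5,10,-8,0,0],
    [8.5,10,-15,0,0],
    [8.5,10,-20,0,0],
    [8.5,10,-20,0,0],
    [8.5,10,-20,0,0],
    [8.5,10,-20,0,0],
    [8.5,10,-20,0,0]
  ]
}}

```text
time: 49.55
tool_pos: [0.4153, 0.0955, 0.2053]
tcp_rot: [2.129, 2.309, 0.002]
wrist_force: [-0.4, 0.4, 1.5]
width: 0.995
grip_force: 0.0
```

```bash
python3 - <<'E'
from h import *
p,d=shot();q,e=shot("side");z=cloud("top",d)[...,2];print(np.round(now(),1))
k=np.zeros((480,640),bool);k[130:250,228:359]=1
print("lid",rects("top",k&(abs(z-.097)<.01),.097,300))
m=k&(abs(z-.097)<.012);P=cloud("top",d)[m];A=np.c_[P[:,:2]-[.62,.012],np.ones(len(P))];print(np.linalg.lstsq(A,P[:,2],rcond=None)[0])
print("bar",rects("top",k&(z>.115)&(z<.14),.124,20))
h=hsv(p);w=np.zeros((480,640),bool);w[160:240,90:180]=1
print("stand z>.05",rects("top",w&(z>.05)&(z<.075),.062,20)); print("cap",rects("top",w&(z>.128),.140,20))
b=(cv2.inRange(h,(0,0,0),(180,90,40))>0)&w
cv2.imwrite("pics/pp.png",np.hstack([cv2.resize(p[165:235,100:170],(400,400),interpolation=cv2.INTER_CUBIC),cv2.resize(q[290:390,150:250],(400,400),interpolation=cv2.INTER_CUBIC)])[:,:,::-1])
E
```

```text
[415.4  95.5 205.2  94.6]
lid [(622, 11, 271, 162, -85.6, (293, 186))]
[ 0.00626191 -0.00100371  0.09760488]
bar [(623, 11, 80, 13, -85.6, (293, 182))]
stand z>.05 [(606, 347, 58, 57, 18.8, (136, 201))]
cap [(606, 346, 30, 29, 21.4, (121, 193))]
```

View pics/pp.png

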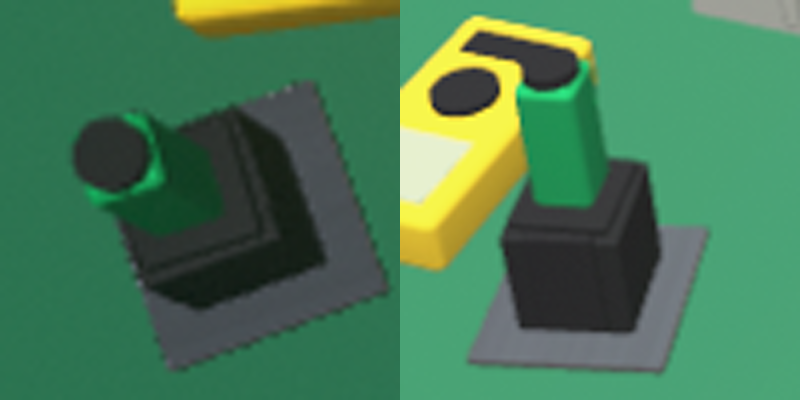

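The lid is seated level at (622,11). The crop shows the driver upright in its stand, with the base plate corners at crop (388,290), (172,370) and (310,83).

```bash
python3 - <<'E'
from h import *
c=np.array([(388,290),(172,370),(310,83)])/400*70+[100,165]
w=ray("top",c,.002)*1000;print(w,(w[1]+w[2])/2)
for a,b in((0,1),(0,2)):print(np.degrees(np.arctan2(*(w[b]-w[a])[::-1]))%90)
plan((606,346.5,180,110),(606,346.5,82,110))
E
```

```text
[[579.98725049 292.40718386]
 [550.14742815 375.65662316]
 [662.5746663  323.3946015 ]] [606.36104722 349.52561233]
19.719645374441555
20.56646751969722
now [415.4  95.5 205.2  94.6]
[np.float64(23.49), np.float64(21.02), np.float64(2.52)] -15.4   -> [606.  346.5 180.  110. ]
[np.float64(0.0), np.float64(0.0), np.float64(9.8)] 0   -> [606.  346.5  82.  110. ]
```

Emit:
{"api": "step_arm", "payload": {
  "motion": [
    [8.5,3,2.5,0,-8],
    [8.5,23.5,21,0,-15.5],
    [8.5,23.5,21,0,-15.5],
    [8.5,23.5,21,0,-15.5],
    [8.5,23.5,21,0,-15.5],
    [8.5,23.5,21,0,-15.5],
    [8.5,23.5,21,0,-15.5],
    [8.5,23.5,21,0,-15.5],
    [8.5,23.5,21,0,-15.5],
    [8.5,23.5,21,0,-15.5],
    [8.5,23.5,21,0,-15.5]
  ]
}}

```text
time: 50.75
tool_pos: [0.6041, 0.3457, 0.205]
tcp_rot: [-1.8, -2.575, 0.001]
wrist_force: [0.1, -1.1, -0.5]
width: 0.996
grip_force: 0.0
```

```bash
python3 - <<'E'
from h import *
plan((606,346.5,82,110.1))
E
```

```text
now [604.1 345.7 205.  110.1]
[np.float64(0.01), np.float64(0.2), np.float64(12.3)] -0.0   -> [606.  346.5  82.  110.1]
```

Emit:
{"api": "step_arm", "payload": {
  "motion": [
    [8.5,0,0.2,3,0],
    [8.5,0,0.2,6,0],
    [8.5,0,0.2,9,0],
    [8.5,0,0.2,11,0],
    [8.5,0,0.2,12.3,0],
    [8.5,0,0.2,12.3,0],
    [8.5,0,0.2,12.3,0],
    [8.5,0,0.2,12.3,0]
  ]
}}

```text
time: 51.55
tool_pos: [0.6075, 0.348, 0.0842]
tcp_rot: [1.798, 2.574, 0.005]
wrist_force: [1.2, -0.0, 0.4]
width: 0.997
grip_force: 0.0
```

Emit:
{"api": "step_arm", "payload": {
  "motion": [
    [2,0,0,0,0],
    [2,0,0,0,0],
    [2,0,0,0,0],
    [2,0,0,0,0],
    [2,0,0,0,0],
    [2,0,0,0,0],
    [2,0,0,0,0],
    [2,0,0,0,0],
    [2,0,0,0,0]
  ],
  "force": 100
}}

```text
time: 52.45
tool_pos: [0.6068, 0.3478, 0.0827]
tcp_rot: [1.799, 2.575, 0.002]
wrist_force: [1.2, 0.4, 4.9]
width: 0.307
grip_force: 97.8
```

Emit:
{"api": "step_arm", "payload": {
  "motion": [
    [2,0,0,-3,0],
    [2,0,0,-6,0],
    [2,0,0,-9,0],
    [2,0,0,-12,0],
    [2,0,0,-14.5,0],
    [2,0,0,-14.5,0],
    [2,0,0,-14.5,0],
    [2,0,0,-14.5,0]
  ]
}}

```text
time: 53.25
tool_pos: [0.6047, 0.3466, 0.2236]
tcp_rot: [-1.798, -2.574, 0.007]
wrist_force: [-0.7, -0.1, -2.7]
width: 0.308
grip_force: 97.4
```

```bash
python3 - <<'E'
from h import *
q,e=shot("side");n=now();print(np.round(n,1),bot.read_state()["width"])
tip=np.array([n[0],n[1],n[2]-78.7])/1000;u,v=proj("side",tip)[0];print(u,v)
u,v=int(u),int(v);cv2.imwrite("pics/q.png",cv2.resize(q[v-70:v+30,u-50:u+50],(500,500),interpolation=cv2.INTER_CUBIC)[:,:,::-1])
E
```

```text
[604.7 346.6 223.5 110.1] 0.3091959505186366
188.1265752298599 302.2939175939553
```

View pics/q.png

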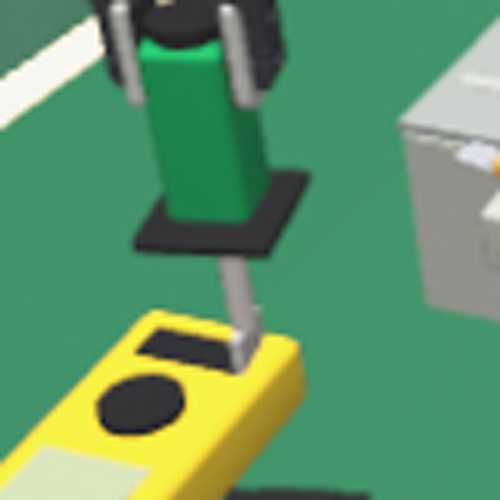

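The blade shows edge-on to the side camera, so its wide side lies along tool x (about 110°). That is enough looking; from here I'll work from numbers only.

```bash
python3 - <<'E'
from h import *
def screws(p,tag):
    h=hsv(p);m=(cv2.inRange(h,(10,90,110),(24,255,255))>0)
    for nm,(u0,u1,v0,v1) in dict(L=(208,232,180,206),R=(355,377,166,192)).items():
        k=np.zeros((480,640),np.uint8);k[v0:v1,u0:u1]=m[v0:v1,u0:u1]
        n,_,st,ce=cv2.connectedComponentsWithStats(k)
        i=np.argsort(-st[1:,4])[:2]+1
        if n<3: print(tag,nm,"n/a",n);continue
        w=ray("top",ce[i],.114)*1000;v=w[1]-w[0]
        print(tag,nm,st[i,4],np.round(w.mean(0),1),"slot ang",round((np.degrees(np.arctan2(v[1],v[0]))+90+90)%180-90,1),"sep",np.hypot(*v).round(1))
screws(np.load("top0.npz")["p"],"t0");p,d=shot();screws(p,"now")
screws(cv2.imread("pics/k.png")[:,:,::-1].copy(),"k")
q,e=shot("side");P=cloud("side",e);n=now();print(np.round(n,1))
m=(cv2.inRange(hsv(q),(65,150,60),(90,255,255))>0)&(P[...,2]>.14)&(P[...,1]>.25)&(P[...,1]<.45)&(P[...,0]>.5)
G=P[m];print("handle pts",len(G),G.mean(0),G.min(0),G.max(0))
A=np.c_[G[:,2]-.18,np.ones(len(G))];print("tilt x,y per z",np.linalg.lstsq(A,G[:,:2],rcond=None)[0])
b=(np.abs(P[...,0]-.606)<.03)&(np.abs(P[...,1]-.348)<.03)&(P[...,2]>.12)
B=P[b];
for z0 in np.arange(.13,.24,.01):
    s=B[(B[:,2]>z0)&(B[:,2]<z0+.01)]; print(round(z0,2),len(s),np.round(s.mean(0),3) if len(s) else "")
print(B[:,2].min())
for a in (n[2]-78.7,n[2]+20,n[2]+53): print(proj("side",[n[0]/1e3,n[1]/1e3,a/1e3]).round(1))
E
```

```text
t0 L [65 64] [608.1 161. ] slot ang -6.8 sep 17.1
t0 R [63 61] [ 632.  -135.6] slot ang -3.2 sep 18.0
now L [65 64] [608.1 161. ] slot ang -6.8 sep 17.1
now R [63 61] [ 632.  -135.6] slot ang -3.2 sep 18.0
k L [65 65] [608.2 161. ] slot ang -7.4 sep 17.0
k R [63 61] [ 632.  -135.6] slot ang -3.2 sep 18.0
[605.1 346.8 224.2 110.1]
handle pts 667 [0.59735228 0.35858752 0.24334594] [0.5859107  0.335115   0.20833371] [0.62176866 0.36671004 0.27710691]
tilt x,y per z [[0.03445986 0.06688953]
 [0.59516938 0.35435034]]
0.13 0 
0.14 14 [0.601 0.352 0.148]
0.15 34 [0.601 0.351 0.155]
0.16 26 [0.602 0.351 0.165]
0.17 26 [0.601 0.351 0.175]
0.18 26 [0.602 0.35  0.185]
0.19 3 [0.601 0.352 0.191]
0.2 240 [0.595 0.356 0.208]
0.21 145 [0.596 0.357 0.214]
0.22 111 [0.596 0.357 0.225]
0.23 117 [0.597 0.357 0.235]
0.1451364782756478
[[187.8 302. ]]
[[178.7 253.5]]
[[175.4 235.8]]
```

```bash
python3 - <<'E'
from h import *
plan((608.2,161.4,203,173.2),(608.2,161.4,188,173.2))
E
```

```text
now [605.1 346.8 224.2 110.1]
[np.float64(-17.52), np.float64(-6.09), np.float64(2.12)] -63.1   -> [608.2 161.4 203.  173.2]
[np.float64(0.0), np.float64(0.0), np.float64(1.5)] 0.0   -> [608.2 161.4 188.  173.2]
```

Emit:
{"api": "step_arm", "payload": {
  "motion": [
    [2,-3,-1,0,-8],
    [2,-6,-2,0,-16],
    [2,-9,-3,0,-24],
    [2,-12,-4,0,-32],
    [2,-15,-5,0,-40],
    [2,-17.5,-6.1,0,-48],
    [2,-17.5,-6.1,0,-56],
    [2,-17.5,-6.1,1,-63],
    [2,-17.5,-6.1,2.1,-63],
    [2,-17.5,-6.1,2.1,-63],
    [2,-17.5,-6.1,2.1,-63],
    [2,-17.5,-6.1,2.1,-63]
  ]
}}

```text
time: 54.6
tool_pos: [0.6093, 0.1624, 0.206]
tcp_rot: [0.189, 3.136, -0.0]
wrist_force: [-0.3, 0.7, -0.8]
width: 0.307
grip_force: 97.6
```

```bash
python3 - <<'E'
from h import *
s=bot.read_state();print(s["width"],s["q"][5]);n=now()
q,e=shot("side");P=cloud("side",e)
b=(np.abs(P[...,0]-.606)<.03)&(np.abs(P[...,1]-.162)<.03)&(P[...,2]>.118)
B=P[b]
for z0 in np.arange(.12,.19,.01):
    t=B[(B[:,2]>z0)&(B[:,2]<z0+.01)]; print(round(z0,2),len(t),np.round(t.mean(0),4) if len(t) else "")
# brass head from side, plane .114
m=cv2.inRange(hsv(q),(10,90,110),(24,255,255))>0;m&=(np.abs(P[...,0]-.606)<.03)&(np.abs(P[...,1]-.162)<.03)&(P[...,2]>.108)
k,_,st,ce=cv2.connectedComponentsWithStats(m.astype(np.uint8));i=np.argsort(-st[1:,4])[:2]+1
print(st[i,4],ray("side",ce[i],.114)*1000, rects("side",m,.114,15))
plan((608.2,161.4,188,173.2))
E
```

```text
0.30703724206281224 -1.2292274595130799
0.12 8 [0.606  0.1645 0.1291]
0.13 32 [0.6068 0.1645 0.1352]
0.14 26 [0.6042 0.1653 0.1443]
0.15 17 [0.6051 0.1664 0.1549]
0.16 21 [0.6052 0.1653 0.1647]
0.17 4 [0.605  0.1672 0.1715]
0.18 44 [0.5969 0.1742 0.1883]
0.19 203 [0.6009 0.1718 0.1931]
[116] [[603.81276406 165.28091292]] [(603, 163, 35, 30, 84.5, (245, 264))]
now [609.5 162.5 206.3 173.1]
[np.float64(0.11), np.float64(-0.12), np.float64(1.83)] -0.1   -> [608.2 161.4 188.  173.2]
```

Emit:
{"api": "step_arm", "payload": {
  "motion": [
    [2,0.1,-0.1,0.6,0],
    [2,0.1,-0.1,1,0],
    [2,0.1,-0.1,1.3,0],
    [2,0.1,-0.1,1.6,0],
    [2,0.1,-0.1,1.9,0],
    [2,0.1,-0.1,1.9,0]
  ]
}}

```text
time: 55.25
tool_pos: [0.6077, 0.1612, 0.1863]
tcp_rot: [-0.188, -3.135, 0.0]
wrist_force: [0.1, -0.2, -1.6]
width: 0.31
grip_force: 97.6
```

In the slot at tip z of about 108 with no contact force. Turning clockwise.

Emit:
{"api": "step_arm", "payload": {
  "motion": [
    [2,0,0,0.1,8],
    [2,0,0,0.1,16],
    [2,0,0,0.1,24],
    [2,0,0,0.1,32],
    [2,0,0,0.1,40],
    [2,0,0,0.1,48],
    [2,0,0,0.1,56],
    [2,0,0,0.1,64],
    [2,0,0,0.1,72],
    [2,0,0,0.1,80],
    [2,0,0,0.1,87],
    [2,0,0,0.1,87],
    [2,0,0,0.1,87],
    [2,0,0,0.1,87]
  ]
}}

```text
time: 56.65
tool_pos: [0.6071, 0.1609, 0.1859]
tcp_rot: [-2.292, -2.147, 0.003]
wrist_force: [-4.7, -2.5, 1.6]
width: 0.31
grip_force: 97.7
```

```bash
python3 - <<'E'
from h import *
s=bot.read_state();print(np.round(s["torque"],3),np.round(s["wrist_force"],1));print(np.round(now(),1))
q,e=shot("side");P=cloud("side",e)
# grey tab: points z~.098-.112 near the screw axis, 14..42mm away
for nm in("side","top"):
    p,e=shot(nm);P=cloud(nm,e);r=P[...,:2]-[.6081,.161];R_=np.hypot(r[...,0],r[...,1])
    t=(R_>.02)&(R_<.042)&(P[...,2]>.098)&(P[...,2]<.115);a=np.degrees(np.arctan2(r[...,1],r[...,0]))[t]
    print(nm,t.sum(),np.histogram(a,bins=np.arange(-180,181,30))[0],P[t].mean(0) if t.any() else "")
E
```

```text
[-0.47   1.309  0.063] [-4.7 -2.5  1.6]
[607.1 160.9 185.9  86.3]
side 48 [ 0  3 31 13  0  0  0  0  0  0  1  0] [0.60268467 0.12893776 0.10236059]
top 144 [ 0  7 47 69 21  0  0  0  0  0  0  0] [0.61255837 0.12981735 0.10214611]
```

Emit:
{"api": "step_arm", "payload": {
  "motion": [
    [2,0,0,0,-6],
    [2,0,0,0,-6],
    [2,0,0,-1,-6],
    [2,0,0,-3,-6],
    [2,0,0,-4.5,-6],
    [2,0,0,-4.5,-6],
    [2,0,0,-4.5,-6]
  ]
}}

```text
time: 57.5
tool_pos: [0.609, 0.1616, 0.232]
tcp_rot: [2.179, 2.261, 0.004]
wrist_force: [0.2, 0.1, -1.9]
width: 0.309
grip_force: 97.6
```

```bash
python3 - <<'E'
from h import *
print(bot.read_state()["width"]);plan((631.8,-135.4,229,176.8),(631.8,-135.4,204,176.8))
p,d=shot()
h=hsv(p);m=(cv2.inRange(h,(10,90,110),(24,255,255))>0);k=np.zeros((480,640),np.uint8);k[178:208,206:234]=m[178:208,206:234]
n,_,st,ce=cv2.connectedComponentsWithStats(k);i=np.argsort(-st[1:,4])[:2]+1;print(st[i,4],ce[i])
E
```

```text
0.30924659737396776
now [609.  161.6 232.   92.1]
[np.float64(-29.76), np.float64(1.18), np.float64(0.3)] -84.7   -> [ 631.8 -135.4  229.   176.8]
[np.float64(0.0), np.float64(0.0), np.float64(2.5)] 0.0   -> [ 631.8 -135.4  204.   176.8]
[68 25] [[219.27941176 196.23529412]
 [222.04       187.4       ]]
```

Emit:
{"api": "step_arm", "payload": {
  "motion": [
    [2,-4,0.2,0.3,-8],
    [2,-8,0.4,0.3,-16],
    [2,-12,0.6,0.3,-24],
    [2,-16,0.8,0.3,-32],
    [2,-20,1,0.3,-40],
    [2,-24,1.1,0.3,-48],
    [2,-28,1.2,0.3,-56],
    [2,-29.8,1.2,0.3,-64],
    [2,-29.8,1.2,0.3,-72],
    [2,-29.8,1.2,0.3,-80],
    [2,-29.8,1.2,0.3,-84.7],
    [2,-29.8,1.2,2,-84.7],
    [2,-29.8,1.2,2.6,-84.7],
    [2,-29.8,1.2,2.6,-84.7],
    [2,-29.8,1.2,2.6,-84.7]
  ]
}}

```text
time: 59.05
tool_pos: [0.6306, -0.1358, 0.2038]
tcp_rot: [-0.088, -3.139, -0.001]
wrist_force: [0.1, -0.8, -0.9]
width: 0.306
grip_force: 97.7
```

```bash
python3 - <<'E'
from h import *
plan((631.8,-135.4,187,176.8))
p,d=shot()
h=hsv(p);m=(cv2.inRange(h,(10,90,110),(24,255,255))>0);k=np.zeros((480,640),np.uint8);k[178:208,206:234]=m[178:208,206:234]
n,_,st,ce=cv2.connectedComponentsWithStats(k);i=np.argsort(-st[1:,4])[:2]+1;w=ray("top",ce[i],.114);v=w[1]-w[0];print(st[i,4],(np.degrees(np.arctan2(v[1],v[0]))+90)%180)
E
```

```text
now [ 630.6 -135.8  203.8  176.8]
[np.float64(-0.12), np.float64(0.05), np.float64(1.68)] -0.0   -> [ 631.8 -135.4  187.   176.8]
[71 70] 97.10785391726715
```

Left screw reads about 1.53 rad. Now the right one.

Emit:
{"api": "step_arm", "payload": {
  "motion": [
    [2,-0.1,0,0.5,0],
    [2,-0.1,0,0.9,0],
    [2,-0.1,0,1.2,0],
    [2,-0.1,0,1.5,0],
    [2,-0.1,0,1.7,0],
    [2,-0.1,0,1.7,0],
    [2,-0.1,0,1.7,0]
  ]
}}

```text
time: 59.8
tool_pos: [0.6322, -0.1362, 0.188]
tcp_rot: [-0.087, -3.14, -0.0]
wrist_force: [0.2, 0.7, -0.7]
width: 0.31
grip_force: 97.7
```

Emit:
{"api": "step_arm", "payload": {
  "motion": [
    [2,0,0,0.2,8],
    [2,0,0,0.2,16],
    [2,0,0,0.2,24],
    [2,0,0,0.2,32],
    [2,0,0,0.2,40],
    [2,0,0,0.2,48],
    [2,0,0,0.2,56],
    [2,0,0,0.2,64],
    [2,0,0,0.2,72],
    [2,0,0,0.2,80],
    [2,0,0,0.2,89],
    [2,0,0,0.2,89],
    [2,0,0,0.2,89],
    [2,0,0,0.2,89]
  ]
}}

```text
time: 61.2
tool_pos: [0.6311, -0.1371, 0.1865]
tcp_rot: [-2.258, -2.183, 0.004]
wrist_force: [-4.2, -3.4, 2.8]
width: 0.308
grip_force: 97.8
```

Emit:
{"api": "step_arm", "payload": {
  "motion": [
    [2,0,0,0,-5],
    [2,0,0,0,-5],
    [2,0,0,-1,-5],
    [2,0,0,-3,-5],
    [2,0,0,-4.5,-5],
    [2,0,0,-4.5,-5],
    [2,0,0,-4.5,-5]
  ]
}}

```text
time: 61.9
tool_pos: [0.633, -0.136, 0.2319]
tcp_rot: [2.164, 2.275, 0.002]
wrist_force: [0.1, 0.1, -0.9]
width: 0.307
grip_force: 97.7
```

```bash
python3 - <<'E'
from h import *
print(bot.read_state()["width"]);plan((605,346.8,231,110.1),(606.8,347.8,180,110.1))
p,d=shot()
h=hsv(p);m=(cv2.inRange(h,(10,90,110),(24,255,255))>0)
for u,v in((206,178),(352,164)):
    k=np.zeros((480,640),np.uint8);k[v:v+30,u:u+28]=m[v:v+30,u:u+28]
    n,_,st,ce=cv2.connectedComponentsWithStats(k);i=np.argsort(-st[1:,4])[:2]+1;w=ray("top",ce[i],.114)
    if n>2: v=w[1]-w[0];print(st[i,4],w.mean(0),(np.degrees(np.arctan2(v[1],v[0]))+90)%180)
E
```

```text
0.3068742480758515
now [ 633.  -136.   231.9   92.8]
[np.float64(48.36), np.float64(-0.41), np.float64(0.09)] -17.3   -> [605.  346.8 231.  110.1]
[np.float64(0.03), np.float64(0.2), np.float64(5.1)] 0.0   -> [606.8 347.8 180.  110.1]
[71 71] [0.60831106 0.1607864 ] 97.70177946343668
```

Emit:
{"api": "step_arm", "payload": {
  "motion": [
    [2,5,0,0,-8],
    [2,10,0,0,-17.3],
    [2,15,-0.1,0,-17.3],
    [2,20,-0.2,0,-17.3],
    [2,25,-0.2,0,-17.3],
    [2,30,-0.3,0,-17.3],
    [2,35,-0.3,0,-17.3],
    [2,40,-0.4,0,-17.3],
    [2,44,-0.4,0,-17.3],
    [2,47,-0.4,0,-17.3],
    [2,48.4,-0.4,0,-17.3],
    [2,48.4,-0.4,0,-17.3],
    [2,48.4,-0.4,0,-17.3],
    [2,48.4,-0.4,0,-17.3]
  ]
}}

```text
time: 63.35
tool_pos: [0.6045, 0.3452, 0.2307]
tcp_rot: [1.801, 2.574, -0.002]
wrist_force: [0.0, 0.3, -1.3]
width: 0.308
grip_force: 97.8
```

```bash
python3 - <<'E'
from h import *
print(bot.read_state()["width"]);plan((606.8,347.8,82.7,110.1))
p,d=shot()
h=hsv(p);m=(cv2.inRange(h,(10,90,110),(24,255,255))>0)
for u,v in((206,178),(352,164)):
    k=np.zeros((480,640),np.uint8);k[v:v+30,u:u+28]=m[v:v+30,u:u+28]
    n,_,st,ce=cv2.connectedComponentsWithStats(k);i=np.argsort(-st[1:,4])[:2]+1;w=ray("top",ce[i],.114)
    if n>2: v=w[1]-w[0];print(st[i,4],w.mean(0),(np.degrees(np.arctan2(v[1],v[0]))+90)%180)
q,e=shot("side");P=cloud("side",e)
B=P[(np.abs(P[...,0]-.606)<.03)&(np.abs(P[...,1]-.348)<.03)&(P[...,2]>.12)]
for z0 in(.15,.16,.17,.18):
    s=B[(B[:,2]>z0)&(B[:,2]<z0+.01)];print(z0,len(s),s.mean(0).round(4) if len(s) else "")
print(B[:,2].min())
E
```

```text
0.3083458372202185
now [604.5 345.2 230.7 110. ]
[np.float64(0.17), np.float64(0.3), np.float64(14.8)] -0.1   -> [606.8 347.8  82.7 110.1]
[71 70] [0.60835414 0.16070266] 97.10785391726715
[69 64] [ 0.63250971 -0.13537949] 97.68238312810074
0.15 24 [0.6017 0.3491 0.1561]
0.16 33 [0.6014 0.3508 0.1653]
0.17 26 [0.6013 0.3494 0.1747]
0.18 28 [0.6013 0.3493 0.1845]
0.15283216877375944
```

Both screws read about 1.52 rad. Returning the driver to its stand.

Emit:
{"api": "step_arm", "payload": {
  "motion": [
    [2,0.2,0.2,3,0],
    [2,0.2,0.2,6,0],
    [2,0.2,0.2,8,0],
    [2,0.2,0.2,10,0],
    [2,0.2,0.2,12,0],
    [2,0.2,0.2,13.5,0],
    [2,0.2,0.2,14.4,0],
    [2,0.2,0.2,14.7,0],
    [2,0.2,0.2,14.7,0],
    [2,0.2,0.2,14.7,0]
  ]
}}

```text
time: 64.45
tool_pos: [0.6063, 0.35, 0.0853]
tcp_rot: [1.798, 2.575, 0.003]
wrist_force: [-0.2, 0.5, -0.8]
width: 0.31
grip_force: 97.8
```

Emit:
{"api": "step_arm", "payload": {
  "motion": [
    [2,-0.1,0,0,0],
    [2,-0.2,0,0.1,0],
    [2,-0.2,0,0.25,0],
    [2,-0.2,0,0.25,0],
    [3,-0.2,0,0.25,0],
    [5,-0.2,0,0.25,0],
    [8.5,-0.2,0,0.25,0],
    [8.5,-0.2,0,0.25,0],
    [8.5,-0.2,0,0.25,0],
    [8.5,-0.2,0,0.25,0],
    [8.5,-0.2,0,-4,0],
    [8.5,-0.2,0,-8,0],
    [8.5,-0.2,0,-12,0],
    [8.5,-0.2,0,-16,0],
    [8.5,-0.2,0,-16,0]
  ]
}}

```text
time: 65.95
tool_pos: [0.6099, 0.3497, 0.2532]
tcp_rot: [1.795, 2.57, 0.019]
wrist_force: [1.5, 0.5, 1.9]
width: 0.998
grip_force: 0.0
```

Emit:
{"api": "step_arm", "payload": {
  "motion": [
    [8.5,-10,-20,0,0],
    [8.5,-20,-20,0,0],
    [8.5,-20,-20,0,0],
    [8.5,-20,-20,0,0],
    [8.5,-20,-20,0,0],
    [8.5,-20,-20,0,0],
    [8.5,-20,-20,0,0],
    [8.5,-20,-20,0,0],
    [8.5,-20,-20,0,0]
  ]
}}

```text
time: 66.85
tool_pos: [0.4875, 0.0918, 0.2439]
tcp_rot: [-1.798, -2.576, -0.001]
wrist_force: [0.1, 0.8, -0.6]
width: 0.996
grip_force: 0.0
```

```bash
python3 - <<'E'
from h import *
p,d=shot();z=cloud("top",d)[...,2];w=np.zeros((480,640),bool);w[160:240,90:180]=1;print(np.round(now(),1))
print("cap",rects("top",w&(z>.128),.140,20),z[w].max(),"stand",rects("top",w&(z>.05)&(z<.075),.062,20))
k=np.zeros((480,640),bool);k[130:250,228:359]=1
print("bar",rects("top",k&(z>.115)&(z<.14),.124,20),np.median(z[160:175,250:340]))
y=(cv2.inRange(hsv(p),*COL["yellow"])>0);print("meter",rects("top",y&w.__class__.__call__(w.shape,bool) if 0 else y,.034,300)[:4]);print(rects("top",(cv2.inRange(hsv(np.load("top0.npz")["p"]),*COL["yellow"])>0),.034,300))
E
```

```text
[487.6  92.  243.8 110.2]
cap [(583, 298, 142, 130, 0.3, (151, 203))] 1.075903146427734 stand []
bar [(623, 11, 80, 13, -85.7, (293, 182))] 0.09817482632780045
meter [(723, 296, 149, 76, -83.9, (163, 149))]
[(452, -408, 224, 132, -84.9, (489, 267)), (723, 296, 149, 76, -84.0, (163, 149))]
```

```bash
python3 - <<'E'
from h import *
q,e=shot("side");P=cloud("side",e);h=hsv(q)
m=(cv2.inRange(h,(70,150,60),(85,255,200))>0)&(P[...,2]>.06)&(np.abs(P[...,0]-.6)<.05)&(np.abs(P[...,1]-.35)<.05)
G=P[m];print(len(G),G.mean(0),G.min(0),G.max(0));print(np.linalg.lstsq(np.c_[G[:,2]-.1,np.ones(len(G))],G[:,:2],rcond=None)[0])
s0=np.load("side0.npz");P0=cloud("side",s0["d"]);m0=(cv2.inRange(hsv(s0["p"]),(70,150,60),(85,255,200))>0)&(P0[...,2]>.06)&(np.abs(P0[...,0]-.6)<.05)&(np.abs(P0[...,1]-.35)<.05)
G=P0[m0];print("start",len(G),G.mean(0),G.min(0),G.max(0))
E
```

```text
542 [0.59816104 0.35823409 0.10349279] [0.58660545 0.33440636 0.06750663] [0.62790592 0.36761566 0.13991717]
[[-0.04342867 -0.03987977]
 [ 0.59831272  0.35837339]]
start 570 [0.59819867 0.35758349 0.10434305] [0.58766075 0.33497913 0.06062428] [0.63640977 0.36784314 0.13642488]
```

Driver stands as it did at the start, and everything else is in place. Handing in.

```bash
python3 -c "
from workcell import bot
print(bot.finish_job())"
```

```text
the job is handed in; nothing more can be done
None
```

I packed the kit and handed it in at about 67 s with no verdict returned: by camera the accessories, lid, screws (about 1.52 rad each) and driver are in place, one pack was nudged within limits, and I viewed 16 pictures against the limit of 14.

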